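Weigh the seal stone and mark its tag

TASK

Weigh the square seal stone: stand it upright in the pan hanging from the beam balance, setting it down gently without dropping it, then slide the brass poise along the beam until the beam rests level on its own. Only once it is level, press the spring marker on its stand straight down until it snaps, so that it marks the brass tag beneath, and let it spring back up; leave the stone in the pan, the beam level, and the other two stones standing where they are on the board.

Things in the scene. Friction and masses are not known exactly. Their poses are not given: they have to be found in the camera images.
- seal_mid (a point): Square seal stone: pale grey-green block, 30 x 30 mm, 62 mm tall, flat sides to 52 mm, small dome above (not for gripping). The point is its centre, 31 mm above its foot; z up, x and y square to its sides. Mass 0.13 to 0.22 kg (not known). It stands in any of three places, 95 mm apart, in a row with two other stones on a fixed board 6 mm thick.
- roundstone_mid (a point): Bystander: round column of like stone, 32 mm diameter, 50 mm tall, upright on the board. The point is its centre, 25 mm above its foot. Leave it.
- lowstone_mid (a point): Bystander: low block of like stone, 30 x 40 mm, 26 mm tall, on the board. The point is its centre, 13 mm above its foot. Leave it.
- pan_floor (a point): Middle of the inner floor of the round steel pan (floor 74 mm across, rim 6 mm above it, 88 mm outside). z up; x points from the open front to the column side. The pan swings about x and rises and sinks with its beam end. Its hanger is one C-shaped rod round the far (+x) side, 56 mm from the middle; the front and both sides are open.
- pan_hook (a point): Where the pan hangs on the beam, right above the pan's middle and 170 mm above its floor. The beam (8 mm wide, 14 mm deep) runs along y here, its underside 163 mm above the pan floor, so an upright gripper does not fit over the stone: come from the front, tilted about 40 degrees, fingers pointing down and towards +x.
- beam_pivot (a point): The beam's pivot, 220 mm above the table, on the beam's centre line. y points along the beam to the poise end, x to the far side, z up. The pan hangs 85 mm from it towards -y; the beam reaches 190 mm towards +y. A column 22 mm wide stands 30 to 44 mm from it towards +x, its top 8 mm above the pivot. The stand is fixed.
- beam (a joint): Tilt of the beam (rad): 0 level, positive = poise end up; stops at -0.15 and 0.15. It starts with the poise end down on the stop and stays so when the stone is put in. Within 30 mm of balance it tilts about 0.005 rad per mm of poise (too far out: negative) and settles in 0.6 s. Level: within 0.025; the pointer behind the column then stands between two black marks.
- poise_knob (a point): On the upright round brass knob of the poise: 16 mm diameter, 30 mm tall, from 16 to 46 mm above the beam's centre line; this point is 32 mm above the centre line. Below the knob the poise is 28 mm across and 30 mm along the beam. y points along the beam, outwards. It tilts with the beam.
- poise (a joint): Place of the poise on the beam (m): 0 is 30 mm from the pivot, it grows outwards to 0.145 (175 mm from the pivot). It slides with about 1.2 N of friction and stays where it is left. Poise mass 0.22 kg. Balance lies between 0.015 and 0.06; it starts at 0.09 to 0.14.
- marker (a joint): Travel of the spring marker's plunger (m): 0 is up, grows as it is pressed straight down, end stop at 0.012. Its resistance climbs to about 14 N near 0.005, then gives way: it has snapped at 0.0095. It springs back up when let go.
- marker_cap (a point): Middle of the flat top of the spring marker's steel cap, 142 mm above the table when up; the cap is 30 mm in diameter, 12 mm thick, with nothing above it. The marker stands in a fixed grey bracket, 100 x 75 mm, over a small anvil with a brass tag.

How it is judged (in metres and radians):
On the way, in this order (a step that is already met when the one before it is completed fails the run):
1. the seal stone stands in the pan, let go (horizontal distance between seal_mid and pan_floor below 0.03 m and z of seal_mid in the frame of pan_floor between 0.025 and 0.037 m and angle between seal_mid's own z axis and vertical below 0.25 rad and contact force between the fingers and seal below 0.05 N), for 0.2 s.
2. the beam rests level with the robot off it (value of joint beam between -0.025 and 0.025 rad and contact force between each of the arm, the fingers and beam below 0.05 N and horizontal distance between seal_mid and pan_floor below 0.03 m), for 0.4 s.
3. the marker is pressed until it snaps (value of joint marker above 0.0095 m).
At the end, for the whole second after the job is handed in: The square seal stone stands upright (within 0.25 rad) in the pan, its centre within 30 mm of the pan's centre; the beam rests within 0.025 rad of level; the marker is back up (within 3 mm); the other two stones are within 20 mm of where they stood and upright (value of joint beam between -0.025 and 0.025 rad and horizontal distance between seal_mid and pan_floor below 0.03 m and z of seal_mid in the frame of pan_floor between 0.025 and 0.037 m and angle between each of seal_mid, roundstone_mid's own z axis and vertical below 0.25 rad and value of joint marker below 0.003 m and distance of each of roundstone_mid, lowstone_mid from where it was at the start of the episode below 0.02 m); the robot touches nothing.
It fails at once if the seal stone is dropped (falls free faster than 0.45 m/s, about 10 mm of fall) (contact force between the fingers and seal below 0.02 N and linear speed of seal above 0.45 m/s).
It fails at once if the marker is snapped while the beam is not level (value of joint marker above 0.0095 m and (value of joint beam above 0.04 rad or value of joint beam below -0.04 rad)).
It fails at once if another stone is knocked away or over (distance of any of roundstone_mid, lowstone_mid from where it was at the start of the episode above 0.03 m).
It also fails if it takes over 56 s, if anything falls off the work surface, if the arm or the gripper's body presses on something with over 40 N, if the wrist force passes 120 N, or if a joint passes its speed limit or range.

ROBOT

A 7-joint arm with a two-finger parallel gripper is mounted at the origin on the work surface. World frame = base frame: x ahead of the robot, y to its left, z up, the work surface at z = 0. Lengths are in mm, angles in rad, forces in N, time in s.
With the tool pointing down it reaches from about 400 to 875 mm from the base axis. Payload 19.3 kg.
Tool frame: the origin (TCP) lies between the finger pads; the fingertips stand 14 mm ahead of it and the grasp point (between the pads) lies 5 mm behind it; x points along the fingers, y is the direction in which the jaws open and shut, and the axes are right-handed (so a half turn about x gives the same grasp; the last joint's range is limited). The gripper opens to 85 mm and grips with 20 to 120 N. Pads are 22 mm wide; open, the fingers measure 114 mm over their backs; the gripper's body (76 mm by 85 mm) begins 54 mm behind the grasp point. The pads swing forward as they close: fully open they stand 13 mm farther back than shut.
Start: joints at [1.092, 0.521, -0.036, 1.599, 0.021, 1.021, -0.113], TCP at [248.415, -573.502, 245.291] pointing down, gripper open.
Joint ranges: [-2.91, 2.91], [-0.3, 2.13], [-1.5, 1.42], [0.17, 2.43], [-1.26, 4.41], [0.16, 1.93], [-2.52, 2.52]. Speed limits (rad/s): [1.89, 1.89, 2.39, 2.39, 3.01, 3.01, 3.01].

INTERFACE

Orientations are given as a unit quaternion [w, x, y, z].
In Python, from workcell import observe, read_camera, camera_params, finish_job gives the robot as it stands.
- The arm moves only by the tool play_rows, never from a script. Its argument "motion" is a list of rows, each a list of 2 entries, a list of its own where there are three numbers: the shift along the tool's x, y, z in units of 800 mm (1.0 is 800 mm), then the turn, a rotation vector about the tool's x, y, z in units of 360 degrees (1.0 is 360 degrees). In form: [[[x, y, z], [ax, ay, az]], ...]. A call has 1 to 20 rows; each row shifts and turns the pose as measured when the row begins, along the tool's axes as they then stand; what a row does not reach is not made up. A row lasts 1/8 s, in which the tool goes at most 62.5 mm and 10.7 degrees, less where a joint would pass 70% of its speed; a pose out of reach is approached as far as the arm can. A call with a number of a shift or a turn outside -1 to 1 is refused whole. A call with a gripper value outside its range is refused whole. "fingers" is the opening, from 0 (shut) to 1 (fully open), set as the call begins (left out, the last holds). The fingers move at their own pace and stop on an object; the grip force is fixed at half the most. Time passes only in rows, so rows that do not move let the fingers close. It gives the time, the measured TCP pose, the force and the opening at its end, in the units of the state.
- observe(): the state, without advancing time (a new reading comes with each control period).
- read_camera(name): name is "scene" or "top" or "wrist"; returns the picture (400x640x3 uint8, red, green, blue); there is no depth.
- camera_params(name): a dict with "K" (3x3 intrinsics, pixels), "pose" (4x4, takes a point from camera to world coordinates). Camera axes: x right, y down, z forward; pixel columns grow to the right and rows downward; lengths in mm; the calibration is good to about 2 mm. A picture is of the moment at which its call begins: read the wrist's pose just before it. camera_params takes no time and is no camera call; for the wrist camera it gives the pose at the moment of the call.
- finish_job(): hands the job in, once; it reports no verdict.
The state is a dict: "time_s": time; "q": joint angles; "joint_vel": joint speeds; "joint_efforts": joint torques, N m; "eef_pos": TCP position; "tool_rot": TCP orientation; "force": force on the tool from outside, world axes, zero at the start; "torque": the same for the moment, N m; "finger_gap": finger opening in mm.
Only numpy, scipy, OpenCV 4.12 (cv2) and the standard library are available. Lean on these libraries where they do the work, as an engineer would, in place of code of your own. Each camera call takes 0.05 s, during which the arm holds its last target. There are 200 camera calls.

## Working session

There is one attempt and no reset: what is moved stays moved. The work goes in short steps, Python scripts to look and compute and a tool call to move; the robot and the scene stay as the last step left them, time stands still between calls to the robot, and variables do not carry over. Pictures are saved under pics/ and viewed, about 8 in all and at most 12, crops included, and the job is handed in when it is done.

Besides the shell and the picture viewer there is one more tool, called after "Call:" by a JSON object that holds its "op" and its "data", one argument or row to a line. play_rows: Moves the arm, as the interface text tells. Shifts and turns lie within -1 to 1; 1 stands for 800 mm of shift or 360 degrees of turn. Its arguments: {"type":"object","properties":{"motion":{"type":"array","items":{"type":"array"}},"fingers":{"type":"number"}},"required":["motion"]}

```bash
mkdir -p pics; ls
python3 - <<'E'
from workcell import *
import cv2,numpy as np
print(observe())
for n in ("scene","top"):
    im=read_camera(n); cv2.imwrite(f"pics/{n}0.png",im[:,:,::-1]); p=camera_params(n); print(n,np.round(p["K"],1).tolist(),np.round(p["pose"],3).tolist())
E
```

```text
pics
{'time_s': 0.0, 'q': array([ 1.09177108,  0.52200416, -0.03632472,  1.59999338,  0.02121573,
        1.02112822, -0.11280036]), 'joint_vel': array([-0.0013457 ,  0.00036479,  0.00031623, -0.00118824, -0.00092785,
        0.00136528,  0.00118292]), 'joint_efforts': array([-3.80177453e-04, -9.27094030e+01,  1.98001049e+00, -3.69924188e+01,
        1.77698338e-02,  8.21450871e-03, -1.58697043e-05]), 'eef_pos': array([ 248.28955519, -573.21176401,  244.737147  ]), 'tool_rot': array([-0.14314655, -0.69226944, -0.14392426,  0.69250119]), 'force': array([ 0.23741433, -0.40788949,  0.11521682]), 'torque': array([ 0.02454307,  0.04942685, -0.0037813 ]), 'finger_gap': 85.4775243935694}
scene [[490.4, 0.0, 324.6], [0.0, 490.4, 203.3], [0.0, 0.0, 1.0]] [[-0.217, 0.539, -0.813, 1344.433], [0.976, 0.112, -0.187, 153.89], [-0.01, -0.835, -0.551, 744.837], [0.0, 0.0, 0.0, 1.0]]
top [[398.7, 0.0, 319.5], [0.0, 398.7, 200.9], [0.0, 0.0, 1.0]] [[0.018, -0.996, 0.084, 420.725], [-1.0, -0.02, -0.017, -19.963], [0.019, -0.083, -0.996, 1153.062], [0.0, 0.0, 0.0, 1.0]]
```

View pics/scene0.png

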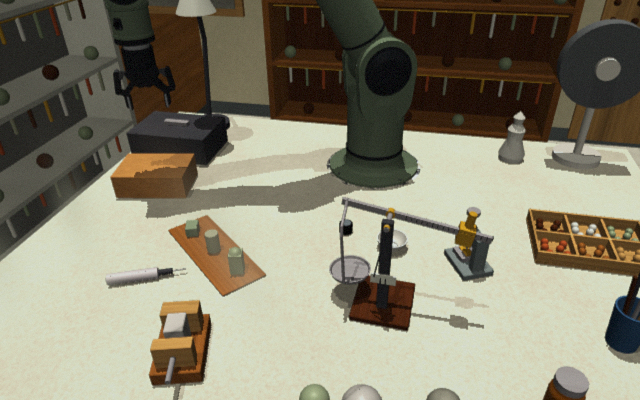

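View pics/top0.png

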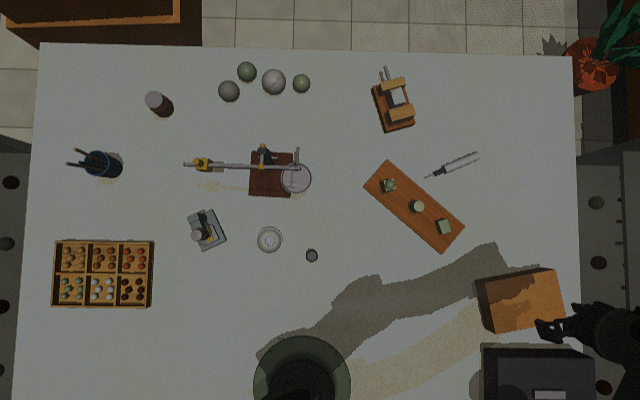

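The scene view shows the board with its three stones: low block (192,228), round column (212,241) and the domed seal nearest the camera (236,262). The balance is at about (385,240) with the poise at (390,212) or (468,235), and the grey bracket is beside it. In the top view the seal is at (388,185), the pan at (296,178), the poise at (203,164) and the marker at (200,233). I'll zoom in next.

Run:
```python
import cv2,numpy as np
t=cv2.imread("pics/top0.png");s=cv2.imread("pics/scene0.png")
r=lambda im,x,y,w,h,W,H:cv2.resize(im[y:y+h,x:x+w],(W,H),interpolation=cv2.INTER_CUBIC)
a=cv2.convertScaleAbs(r(t,170,140,160,120,800,600)[:,:],alpha=1.5)
# top row: top view balance(160x75 @5) ; bottom: scene balance, board
A=r(t,170,140,160,60,800,300); 
B=r(s,325,190,180,135,400,300); C=r(t,355,150,120,90,400,300)
cv2.imwrite("pics/z1.png",cv2.convertScaleAbs(np.vstack([A,np.hstack([B,C])]),alpha=1.4))
```

```text
(no output)
```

View pics/z1.png

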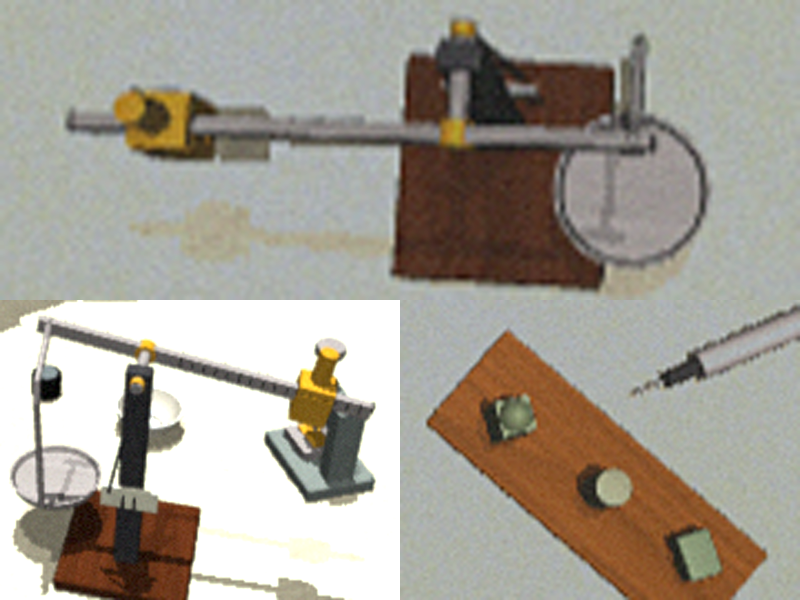

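The crops give these positions in top-view pixels: pivot (261,166.4), pan-end of the beam (298,168.6), pan circle (296.4,178), knob top (196,161) and seal dome (389.5,183.6). The seal and low block are turned by some yaw that I'll need a close look to measure.

```bash
cat > h.py <<'E'
from workcell import *
import numpy as np, cv2
from scipy.spatial.transform import Rotation as R
def ray(p,px):
    K,T=np.array(p["K"]),np.array(p["pose"]); d=T[:3,:3]@np.linalg.solve(K,[px[0],px[1],1.]); return T[:3,3],d/np.linalg.norm(d)
def onz(p,px,z):
    o,d=ray(p,px); return o+d*(z-o[2])/d[2]
def tri(*rs):
    A=np.zeros((3,3));b=np.zeros(3)
    for o,d in rs:
        M=np.eye(3)-np.outer(d,d);A+=M;b+=M@o
    x=np.linalg.solve(A,b); return x,[round(np.linalg.norm((np.eye(3)-np.outer(d,d))@(x-o)),1) for o,d in rs]
def proj(p,X):
    K,T=np.array(p["K"]),np.array(p["pose"]); c=K@(T[:3,:3].T@(np.asarray(X,float)-T[:3,3])); return c[:2]/c[2]
def rot(): # scipy rotation of the tool
    q=observe()["tool_rot"]; return R.from_quat([q[1],q[2],q[3],q[0]])
def rows(pos,Rt=None,n=None):
    """shift/turn in tool units to reach the pose, whole"""
    o=observe(); r=rot(); d=r.inv().apply(np.asarray(pos)-o["eef_pos"])/800
    v=(r.inv()*Rt).as_rotvec()/2/np.pi if Rt is not None else np.zeros(3)
    print("t",o["time_s"],"pos",o["eef_pos"].round(1),"shift",d.round(4),"turn",v.round(4),"minrows",round(max(np.linalg.norm(d)*800/62.5,np.linalg.norm(v)*360/10.7),1))
E
python3 - <<'E'
from h import *
t,s=camera_params("top"),camera_params("scene")
f=lambda *a:print(*[np.round(x,1) for x in a])
S=lambda u,v:(325+u*.45,190+(v-300)*.45)
print("pivot",onz(t,(261,166.4),227).round(1), *[np.round(x,1) for x in tri(ray(t,(261,166.4)),ray(s,S(147,345)))])
print("panend",onz(t,(300,168.8),240).round(1), "poise end",onz(t,(184,164),198).round(1))
print("pan",onz(t,(296.4,178),67).round(1),*[np.round(x,1) for x in tri(ray(t,(296.4,178)),ray(s,S(56,475)))])
print("knobtop",onz(t,(196,161),220+44-.15*140).round(1),*[np.round(x,1) for x in tri(ray(t,(196,161)),ray(s,S(330,347)))])
print("seal",onz(t,(389.5,183.6),68).round(1),*[np.round(x,1) for x in tri(ray(t,(389.5,183.6)),ray(s,(236,250)))])
im=cv2.imread("pics/top0.png");g=cv2.imread("pics/scene0.png")
r=lambda im,x,y,w,h,W,H:cv2.resize(im[y:y+h,x:x+w],(W,H),interpolation=cv2.INTER_CUBIC)
cv2.imwrite("pics/z2.png",np.hstack([cv2.convertScaleAbs(r(im,180,200,55,55,400,400),alpha=1.5),r(g,440,200,60,60,400,400)]))
E
```

```text
pivot [576.8 102.4 227. ] [576.7 104.1 226.1] [1.6 1.6]
panend [570.9  10.6 240. ] poise end [583.5 291.3 198. ]
pan [573.6  25.7  67. ] [573.4  28.   65.5] [2.3 2.3]
knobtop [583.4 249.5 243. ] [582.5 249.9 248. ] [1.7 1.7]
seal [ 563.3 -230.5   68. ] [ 563.1 -229.1   65.1] [2. 2.]
```

View pics/z2.png

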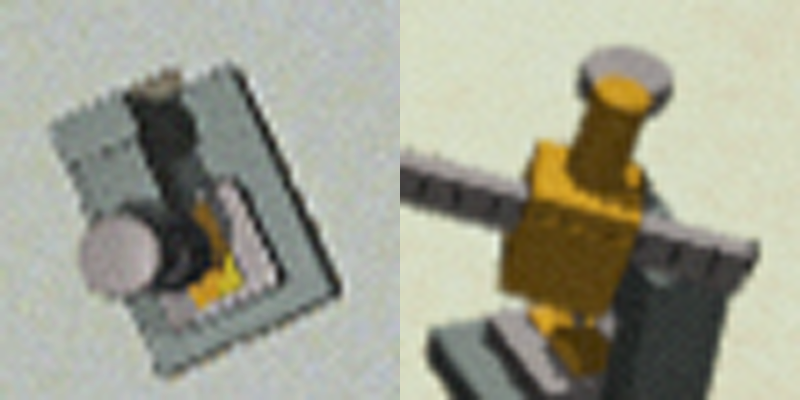

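The marker cap is at about (196.5,235) in the top view, just behind the knob in the scene view. The triangulated heights agree with the given sizes: pivot 226, dome 65. I'll go to a tilted standoff in front of the seal.

```bash
cat >> h.py <<'E'
def tilt(psi,t=40,flip=False):
    p,t=np.radians([psi,t]); a=np.array([np.sin(t)*np.cos(p),np.sin(t)*np.sin(p),-np.cos(t)]); y=np.array([-np.sin(p),np.cos(p),0])
    y=-y if flip else y
    return R.from_matrix(np.column_stack([a,y,np.cross(a,y)]))
E
python3 - <<'E'
from h import *
t=camera_params("top"); print("cap",onz(t,(196.5,235),142).round(1))
print(rot().as_matrix().round(2))
for f in (0,1):
    Rt=tilt(0,40,f); rows(np.array([563,-230,43])-150*Rt.as_matrix()[:,0]+[0,0,20],Rt)
p=camera_params("wrist");M=rot().as_matrix();T=np.array(p["pose"])
print((M.T@T[:3,:3]).round(3),(M.T@(T[:3,3]-observe()["eef_pos"])).round(1),p["K"])
E
```

```text
cap [413.5 270.  142. ]
[[-0.    0.4  -0.92]
 [ 0.   -0.92 -0.4 ]
 [-1.   -0.    0.  ]]
t 0.1 pos [ 248.3 -573.3  244.8] shift [ 0.0839 -0.2852 -0.4209] turn [-0.4114 -0.0312  0.1498] minrows 14.8
t 0.1 pos [ 248.3 -573.3  244.8] shift [ 0.0839 -0.2852 -0.4209] turn [0.0623 0.1096 0.0228] minrows 6.6
[[ 0.001 -0.281  0.96 ]
 [ 1.    -0.    -0.001]
 [ 0.     0.96   0.281]] [-1.286e+02 -1.000e-01 -7.070e+01] [[285.01430744   0.         316.31469433]
 [  0.         285.01430744 197.60320226]
 [  0.           0.           1.        ]]
```

Call:
{"op": "play_rows", "data": {
  "motion": [
    [[0, -0.036, -0.053], [0, 0, 0]],
    [[0, -0.036, -0.053], [0, 0, 0]],
    [[0, -0.036, -0.053], [0, 0, 0]],
    [[0, -0.036, -0.053], [0, 0, 0]],
    [[0, -0.036, -0.053], [0, 0, 0]],
    [[0, -0.036, -0.053], [0, 0, 0]],
    [[0, -0.036, -0.053], [0, 0, 0]],
    [[0, -0.036, -0.053], [0, 0, 0]],
    [[0, 0, 0], [0.012, 0.022, 0.004]],
    [[0, 0, 0], [0.012, 0.022, 0.004]],
    [[0, 0, 0], [0.012, 0.022, 0.004]],
    [[0, 0, 0], [0.012, 0.022, 0.004]],
    [[0, 0, 0], [0.012, 0.022, 0.004]],
    [[0, 0, 0], [0, 0, 0]]
  ],
  "fingers": 0.7
}}

```text
time_s: 1.85
eef_pos: [480.5, -205.4, 243.8]
tool_rot: [0.018, 0.884, 0.048, -0.465]
force: [0.3, 0.1, 0.1]
finger_gap: 59.6
```

Run:
```python
from h import *
print(observe()["q"].round(2))
Rt=tilt(0,45,1); rows(np.array([563,-230,43])-150*Rt.as_matrix()[:,0]+[0,0,20],Rt)
p=camera_params("wrist");im=read_camera("wrist");cv2.imwrite("pics/w1.png",im[:,:,::-1])
np.save("w1.npy",np.array(p["pose"]))
```

```text
[ 0.97  0.26 -0.56  2.24 -0.84  0.24 -0.24]
t 1.85 pos [ 480.5 -205.4  243.8] shift [0.0583 0.0289 0.0795] turn [0.0111 0.0292 0.012 ] minrows 1.3
```

View pics/w1.png

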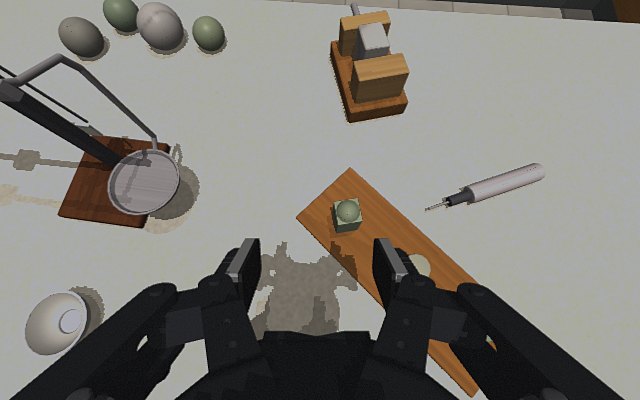

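The wrist view shows the seal at (347,213), nearly square to the image, with the round column hidden beside the right finger at (420,265). The pan is at (143,182). I'll measure the seal's yaw from its mask.

Run:
```python
from h import *
p=camera_params("wrist");p["pose"]=np.load("w1.npy")
im=cv2.imread("pics/w1.png");x0,y0=320,185;c=im[y0:y0+60,x0:x0+60]
hsv=cv2.cvtColor(c,cv2.COLOR_BGR2HSV)
m=((hsv[...,0]>35)&(hsv[...,0]<95)&(hsv[...,1]>25)).astype(np.uint8)
print(m.sum())
cnt=max(cv2.findContours(m,0,1)[0],key=cv2.contourArea)
poly=cv2.approxPolyDP(cv2.convexHull(cnt),2,True)[:,0]+[x0,y0]
for q in poly: print(q,"z58",onz(p,q,58).round(1),"z6",onz(p,q,6).round(1))
big=cv2.resize(im[180:300,300:460],(800,600),interpolation=cv2.INTER_CUBIC)
cv2.polylines(big,[((poly-[300,180]+.5)*5).astype(int)],True,(0,0,255),1)
cv2.imwrite("pics/w1z.png",big)
print("dome",onz(p,(347.5,210),66).round(1))
```

```text
780
[356 198] z58 [ 578.4 -241.8   58. ] z6 [ 596.  -246.9    6. ]
[361 221] z58 [ 550.2 -249.4   58. ] z6 [ 563.3 -255.7    6. ]
[356 229] z58 [ 539.9 -244.    58. ] z6 [ 551.4 -249.5    6. ]
[336 232] z58 [ 534.  -220.8   58. ] z6 [ 544.6 -222.7    6. ]
[334 202] z58 [ 570.7 -215.4   58. ] z6 [ 587.1 -216.5    6. ]
dome [ 559.9 -231.9   66. ]
```

View pics/w1z.png

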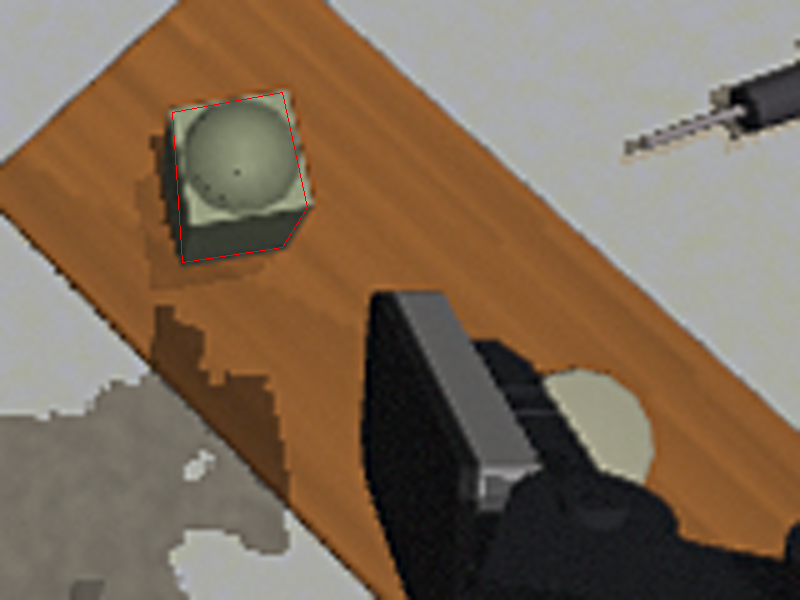

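The top-face corners in the zoom are at (172,110), (287,92), (312,205) and (190,222).

Run:
```python
from h import *
p=camera_params("wrist");p["pose"]=np.load("w1.npy")
C=np.array([onz(p,(300+u/5-.5,180+v/5-.5),58) for u,v in [(172,110),(287,92),(312,205),(190,222)]])
print(C.round(1),C.mean(0).round(1))
for i,j in ((0,1),(3,2),(0,3),(1,2)):
    d=C[j]-C[i]; print(np.linalg.norm(d).round(1),np.degrees(np.arctan2(d[1],d[0])).round(1))
G=np.array([*C.mean(0)[:2],43])
for psi in (10,14,18):
  Rt=tilt(psi,45,1); a=Rt.as_matrix()[:,0]
  rows(G+5*a-50*a+[0,0,40],Rt); rows(G+5*a,Rt)
```

```text
[[ 571.3 -215.3   58. ]
 [ 578.6 -242.9   58. ]
 [ 550.9 -250.4   58. ]
 [ 543.9 -221.8   58. ]] [ 561.2 -232.6   58. ]
28.6 -75.2
29.5 -76.3
28.2 -166.6
28.8 -164.8
t 1.9 pos [ 480.8 -205.5  243.9] shift [0.1647 0.0488 0.0441] turn [-0.0101  0.0292 -0.0058] minrows 2.3
t 1.9 pos [ 480.8 -205.5  243.9] shift [0.2674 0.0468 0.0611] turn [-0.0101  0.0292 -0.0058] minrows 3.6
t 1.9 pos [ 480.8 -205.5  243.9] shift [0.1649 0.0516 0.0439] turn [-0.0186  0.0291 -0.013 ] minrows 2.3
t 1.9 pos [ 480.8 -205.5  243.9] shift [0.2674 0.0465 0.0611] turn [-0.0186  0.0291 -0.013 ] minrows 3.6
t 1.9 pos [ 480.8 -205.5  243.9] shift [0.1651 0.0543 0.0434] turn [-0.0272  0.029  -0.0201] minrows 2.3
t 1.9 pos [ 480.8 -205.5  243.9] shift [0.2673 0.0462 0.0612] turn [-0.0272  0.029  -0.0201] minrows 3.6
```

Seal yaw is about 14.3°, with 28–29.5 mm edges against the given 30. I'll use tilt 40° and grip 40 mm above the foot.

```bash
cat > g.py <<'E'
from h import *
Rt=tilt(14.3,40,1); a=Rt.as_matrix()[:,0]; G=np.array([562,-231.5,46.])
if __name__=="__main__":
    rows(G+5*a-50*a+[0,0,40],Rt); rows(G+5*a,Rt); print(observe()["q"].round(2),observe()["force"].round(1))
    M=rot().as_matrix(); print("psi",np.degrees(np.arctan2(M[1,0],M[0,0])).round(1),"tilt",np.degrees(np.arccos(-M[2,0])).round(1))
E
python3 g.py
```

```text
t 1.9 pos [ 480.8 -205.5  243.9] shift [0.1618 0.0499 0.0359] turn [-0.0198  0.0152 -0.0126] minrows 2.2
t 1.9 pos [ 480.8 -205.5  243.9] shift [0.265  0.0452 0.0586] turn [-0.0198  0.0152 -0.0126] minrows 3.5
[ 0.96  0.26 -0.55  2.24 -0.83  0.24 -0.24] [0.5 0.1 0.8]
psi 6.9 tilt 34.5
```

Call:
{"op": "play_rows", "data": {
  "motion": [
    [[0.04, 0.0125, 0.009], [0, 0, 0]],
    [[0.04, 0.0125, 0.009], [0, 0, 0]],
    [[0.04, 0.0125, 0.009], [0, 0, 0]],
    [[0.04, 0.0125, 0.009], [-0.01, 0.0076, -0.0063]],
    [[0, 0, 0], [-0.01, 0.0076, -0.0063]],
    [[0, 0, 0], [0, 0, 0]]
  ]
}}

```text
time_s: 2.65
eef_pos: [538.5, -243.5, 143.7]
tool_rot: [0.053, 0.892, 0.134, -0.429]
force: [-1.3, -0.9, 0.4]
finger_gap: 59.3
```

```bash
python3 g.py
```

```text
t 2.65 pos [ 538.5 -243.5  143.7] shift [ 0.0204 -0.0068  0.0211] turn [0.0025 0.0035 0.0064] minrows 0.4
t 2.65 pos [ 538.5 -243.5  143.7] shift [ 0.1218 -0.0032  0.0511] turn [0.0025 0.0035 0.0064] minrows 1.7
[ 1.06  0.63 -0.63  2.12 -1.24  0.18  0.52] [-1.3 -0.9  0.4]
psi 18.0 tilt 38.8
```

Call:
{"op": "play_rows", "data": {
  "motion": [
    [[0.02, -0.007, 0.021], [0.0025, 0.0035, 0.0064]],
    [[0, 0, 0], [0, 0, 0]]
  ]
}}

```text
time_s: 2.9
eef_pos: [537.3, -253.3, 135.8]
tool_rot: [0.047, 0.893, 0.126, -0.429]
force: [0.6, 0.2, -0.3]
finger_gap: 59.7
```

```bash
python3 g.py
```

```text
t 2.9 pos [ 537.3 -253.3  135.8] shift [ 0.0158 -0.0184  0.0117] turn [-0.      0.0033  0.0047] minrows 0.3
t 2.9 pos [ 537.3 -253.3  135.8] shift [ 0.1172 -0.0153  0.0417] turn [-0.      0.0033  0.0047] minrows 1.6
[ 1.09  0.65 -0.65  2.11 -1.26  0.16  0.55] [ 0.6  0.2 -0.3]
psi 17.0 tilt 38.8
```

The arm is pressed against its j5 (-1.26) and j6 (0.16) limits, so this wrist branch can't make the outward tilt. j5 runs to 4.41, so the j5≈π branch should suit. I'll fit a quick kinematic model to plan the switch.

```bash
cat > kin.py <<'E'
import numpy as np, itertools
from scipy.spatial.transform import Rotation as R
from scipy.optimize import least_squares
def fk(q,P):
    # P: o1,d1,d3,d5,d7,o7, lateral y2,y4,y6, x-offsets x4, x6 ; signs s
    s=P["s"];v=P["v"];o1,d1,d3,d5,d7,o7,y2,y4,y6,x2,x4,x6=v
    Z=lambda a:R.from_euler("z",a);Y=lambda a:R.from_euler("y",a)
    r=Z(s[0]*q[0]+o1);p=r.apply([x2,y2,d1]);r=r*Y(q[1])*Z(s[1]*q[2]);p=p+r.apply([x4,y4,d3])
    r=r*Y(q[3])*Z(s[2]*q[4]);p=p+r.apply([x6,y6,d5]);r=r*Y(q[5])*Z(s[3]*q[6]+o7);p=p+r.apply([0,0,d7])
    return p,r*R.from_matrix(np.array([[0,0,1],[0,1,0],[-1,0,0]]).T.T) if False else (p,r)
def tool(q,P):
    p,(pp,r)=fk(q,P) if isinstance(fk(q,P)[1],tuple) else (None,fk(q,P))
    M=r.as_matrix(); # tool x = wrist z, tool y = wrist y
    return pp,np.column_stack([M[:,2],M[:,1],-M[:,0]])
E
cat > kin.py <<'E'
import numpy as np, itertools, json
from scipy.spatial.transform import Rotation as R
from scipy.optimize import least_squares
Z=lambda a:R.from_euler("z",a)
Y=lambda a:R.from_euler("y",a)
PERM=R.from_matrix([[0,0,-1],[0,1,0],[1,0,0]])   # tool x = wrist z
def fk(q,s,v):
    o1,o7,d1,d3,d5,d7,y2,y4,y6,x2,x4,x6=v
    r=Z(s[0]*q[0]+o1);p=r.apply([x2,y2,d1]);r=r*Y(q[1])*Z(s[1]*q[2]);p=p+r.apply([x4,y4,d3])
    r=r*Y(q[3])*Z(s[2]*q[4]);p=p+r.apply([x6,y6,d5]);r=r*Y(q[5])*Z(s[3]*q[6]+o7);p=p+r.apply([0,0,d7])
    return p,r*PERM
E
cat > fit.py <<'E'
from kin import *; from workcell import observe
o=observe()
D=[([1.09177,.52200,-.03632,1.59999,.02122,1.02113,-.1128],[248.29,-573.21,244.74],[-.14315,-.69227,-.14392,.69250]),
([.965,.26,-.555,2.24,-.835,.24,-.24],[480.5,-205.4,243.8],[.018,.884,.048,-.465]),
([1.06,.63,-.63,2.12,-1.24,.18,.52],[538.5,-243.5,143.7],[.053,.892,.134,-.429]),
(o["q"],o["eef_pos"],o["tool_rot"])]
W=[1,.2,.2,1]
def res(v,s):
    e=[]
    for (q,p,t),w in zip(D,W):
        pp,r=fk(q,s,v); R0=R.from_quat([t[1],t[2],t[3],t[0]])
        e+=list(w*(pp-p)); e+=list(w*300*(R0.inv()*r).as_rotvec())
    return np.array(e+list(.05*np.array(v[6:])))
best=[]
for s in itertools.product([1,-1],repeat=4):
  for o1 in (-2.25,0):
   for o7 in (0,1.57,-1.57,3.14):
    f=least_squares(lambda v:res(v,s),[o1,o7,340,400,400,250,0,0,0,0,0,0],max_nfev=80)
    best.append((f.cost,s,f.x))
best.sort(key=lambda b:b[0])
for b in best[:4]: print(round(b[0],2),b[1],b[2].round(3))
c,s,v=best[0]; json.dump([s,v.tolist()],open("kin.json","w"))
E
python3 fit.py
```

```text
2.4 (-1, -1, -1, -1) [-1.00000e-03  1.57000e+00  3.07678e+02  5.44465e+02  4.01664e+02
  3.28474e+02 -2.19080e+01 -2.22810e+01 -1.36400e+01  4.55300e+00
  1.46800e+00 -5.79100e+00]
2.4 (-1, -1, -1, -1) [-1.00000e-03  7.85300e+00  3.07678e+02  5.44465e+02  4.01664e+02
  3.28474e+02 -2.19080e+01 -2.22810e+01 -1.36400e+01  4.55300e+00
  1.46800e+00 -5.79100e+00]
2.4 (-1, -1, -1, -1) [-1.00000e-03  1.57000e+00  3.07678e+02  5.44465e+02  4.01664e+02
  3.28474e+02 -2.19080e+01 -2.22810e+01 -1.36400e+01  4.55300e+00
  1.46800e+00 -5.79100e+00]
2.4 (-1, -1, -1, -1) [-1.00000e-03  1.57000e+00  3.07678e+02  5.44465e+02  4.01664e+02
  3.28474e+02 -2.19080e+01 -2.22810e+01 -1.36400e+01  4.55300e+00
  1.46800e+00 -5.79100e+00]
```

The model fits well: all signs are -1, and the residuals are at rounding level. Next I'll solve IK within limits for the grasp and pan poses on both flips.

```bash
cat >> kin.py <<'E'
S,V=json.load(open("kin.json"))
LO=np.array([-2.91,-.3,-1.5,.17,-1.26,.16,-2.52]);HI=np.array([2.91,2.13,1.42,2.43,4.41,1.93,2.52])
def ik(p,Rt,q0,reg=.3,m=.06):
    q0=np.clip(q0,LO+m,HI-m)
    def f(q):
        pp,r=fk(q,S,V); return np.r_[(pp-p),300*(Rt.inv()*r).as_rotvec(),reg*(q-q0)]
    s=least_squares(f,np.clip(q0,LO+m+.001,HI-m-.001),bounds=(LO+m,HI-m)); e=f(s.x)
    return s.x,np.abs(e[:3]).max(),np.abs(e[3:6]).max()/300
E
cat > plan.py <<'E'
from h import *; from kin import *; from g import G
o=observe(); q=o["q"]
pan=np.array([573.4,22,62.7]); 
for fl in (0,1):
  Rg=tilt(14.3,40,fl);Rp=tilt(-2.5,40,fl);ag=Rg.as_matrix()[:,0];ap=Rp.as_matrix()[:,0]
  for j5,j7 in ((0,-1),(0,1),(3,-1),(3,1),(2,-.5)):
    q0=q.copy();q0[4]=j5;q0[5]=.4;q0[6]=j7
    r=[ik(G+5*ag,Rg,q0)]
    for P,RR in ((G-45*ag+[0,0,40],Rg),(pan+5*ap+[0,0,40],Rp),(pan-75*ap+[0,0,50],Rp)): r.append(ik(P,RR,r[-1][0]))
    print(fl,j5,j7,[(x[0].round(2).tolist(),round(x[1],1),round(x[2],2)) for x in r])
E
python3 plan.py
```

```text
0 0 -1 [([1.07, 0.88, -0.6, 2.0, -1.2, 0.22, -2.46], np.float64(22.7), np.float64(0.16)), ([1.2, 0.74, -0.7, 2.1, -1.2, 0.22, -2.46], np.float64(18.5), np.float64(0.1)), ([1.05, 0.94, -0.84, 2.09, -1.2, 0.22, -2.46], np.float64(102.6), np.float64(0.62)), ([1.24, 0.78, -0.97, 2.24, -1.2, 0.22, -2.46], np.float64(113.0), np.float64(0.57))]
0 0 1 [([1.38, 1.29, -1.28, 2.17, 2.04, 0.62, 0.72], np.float64(0.0), np.float64(0.0)), ([1.47, 1.11, -1.36, 2.21, 1.79, 0.54, 0.84], np.float64(0.0), np.float64(0.0)), ([0.69, 1.22, -1.44, 2.37, 2.1, 1.37, -0.3], np.float64(4.3), np.float64(0.01)), ([0.73, 0.85, -1.44, 2.37, 1.81, 1.08, -0.3], np.float64(20.0), np.float64(0.07))]
0 3 -1 [([1.08, 0.91, -0.69, 2.14, 3.31, 0.22, -0.76], np.float64(0.0), np.float64(0.0)), ([1.01, 0.66, -0.54, 2.17, 4.35, 0.22, -1.92], np.float64(0.0), np.float64(0.0)), ([0.69, 1.22, -1.44, 2.37, 2.1, 1.37, -0.3], np.float64(4.3), np.float64(0.01)), ([0.73, 0.85, -1.44, 2.37, 1.81, 1.08, -0.3], np.float64(20.0), np.float64(0.07))]
0 3 1 [([1.25, 1.06, -0.98, 2.17, 2.41, 0.33, 0.23], np.float64(0.0), np.float64(0.0)), ([1
[... 1571 characters left out ...]
3), np.float64(0.25))]
1 3 1 [([0.93, 0.84, -0.48, 2.14, 3.83, 0.29, 1.78], np.float64(0.0), np.float64(0.0)), ([1.01, 0.66, -0.54, 2.17, 4.35, 0.22, 1.22], np.float64(0.0), np.float64(0.0)), ([0.48, 0.82, -0.92, 2.37, 2.25, 0.89, 2.46], np.float64(5.7), np.float64(0.02)), ([0.29, 0.44, -0.62, 2.37, 2.09, 0.45, 2.46], np.float64(25.3), np.float64(0.08))]
1 2 -0.5 [([1.39, 1.35, -1.34, 2.17, 2.01, 0.69, -2.36], np.float64(0.0), np.float64(0.0)), ([1.49, 1.19, -1.44, 2.21, 1.77, 0.64, -2.26], np.float64(0.0), np.float64(0.0)), ([-0.06, 0.49, -0.14, 2.12, 0.74, 0.22, -2.46], np.float64(42.0), np.float64(0.32)), ([-0.16, 0.28, -0.07, 2.26, 0.69, 0.22, -2.46], np.float64(40.3), np.float64(0.25))]
```

```bash
cat > plan2.py <<'E'
from h import *; from kin import *
rng=np.random.default_rng(0)
pan=np.array([573.4,20,62.7])
def bestik(P,Rt,seeds,m=.03):
    b=None
    for q0 in seeds:
        x,e,r=ik(P,Rt,q0,reg=.05,m=m); mg=np.minimum(x-LO,HI-x)[1:].min()
        if e<1 and r<.01 and (b is None or mg>b[1]): b=(x,mg)
    return b
seeds=[np.array([a1,.8,a3,2.1,a5,.5,a7]) for a1,a3 in ((0,0),(.8,-.9),(-.8,.9)) for a5 in (0.,1.8,3.5) for a7 in (-1.2,1.2)]
if __name__=="__main__":
  for t in (30,35,40,45):
    for psi in (-90,-60,-40,-20,-2,20,40,60,90):
      for fl in (0,1):
        Rt=tilt(psi,t,fl);a=Rt.as_matrix()[:,0];h=np.array([np.cos(np.radians(psi)),np.sin(np.radians(psi)),0])
        A=pan+5*a+[0,0,40]; b=bestik(A,Rt,seeds)
        if b is None: continue
        c=bestik(A+[0,0,20]-70*h,Rt,[b[0]])
        print(t,psi,fl,b[0].round(2).tolist(),b[1].round(2),"| C",None if c is None else (c[0].round(2).tolist(),c[1].round(2)))
E
time python3 plan2.py
```

```text
Still running in the background as job /tmp/bash_jobs.1000/255a7db8f715 (pid 783). You'll get a notice when it ends.
```

```bash
cat /tmp/bash_jobs.1000/255a7db8f715/stdout; kill -- -$(cat /tmp/bash_jobs.1000/255a7db8f715/pid)
cat > kin.py <<'E'
import numpy as np, json
from math import sin,cos
from scipy.spatial.transform import Rotation as R
S,V=json.load(open("kin.json"))
LO=np.array([-2.91,-.3,-1.5,.17,-1.26,.16,-2.52]);HI=np.array([2.91,2.13,1.42,2.43,4.41,1.93,2.52])
def Z(a): c,s=cos(a),sin(a); return np.array([[c,-s,0],[s,c,0],[0,0,1.]])
def Y(a): c,s=cos(a),sin(a); return np.array([[c,0,s],[0,1.,0],[-s,0,c]])
PERM=np.array([[0,0,-1],[0,1,0],[1,0,0.]])
def fkj(q):
    o1,o7,d1,d3,d5,d7,y2,y4,y6,x2,x4,x6=V
    ax=[np.array([0,0,-1.])];og=[np.zeros(3)]
    r=Z(-q[0]+o1);p=r@[x2,y2,d1]; ax.append(r[:,1]);og.append(p)
    r=r@Y(q[1]); ax.append(-r[:,2]);og.append(p)
    r=r@Z(-q[2]);p=p+r@[x4,y4,d3]; ax.append(r[:,1]);og.append(p)
    r=r@Y(q[3]); ax.append(-r[:,2]);og.append(p)
    r=r@Z(-q[4]);p=p+r@[x6,y6,d5]; ax.append(r[:,1]);og.append(p)
    r=r@Y(q[5]); ax.append(-r[:,2]);og.append(p)
    r=r@Z(-q[6]+o7);p=p+r@[0,0,d7]
    ax=np.array(ax);og=np.array(og)
    return p,r@PERM,np.vstack([np.cross(ax,p-og).T,ax.T])
def ik(P,M,q0,m=.03,n=80,mid=.02):
    """damped least squares, clipped to the limits, drifting to mid-range in the null space"""
    q=np.clip(q0,LO+m,HI-m);c=(LO+HI)/2
    for i in range(n):
        p,r,J=fkj(q); w=R.from_matrix(M@r.T).as_rotvec(); e=np.r_[P-p,300*w]; J=np.vstack([J[:3],300*J[3:]])
        free=np.ones(7,bool)
        for _ in range(3):
            Jf=J[:,free]; JJ=Jf.T@np.linalg.inv(Jf@Jf.T+4*np.eye(6)); d=np.zeros(7)
            z=mid*(c-q)[free]/((HI-LO)[free]); d[free]=JJ@e+(np.eye(free.sum())-JJ@Jf)@z
            d*=min(1,.2/np.abs(d).max()); bad=((q+d<LO+m)|(q+d>HI-m))&free
            if not bad.any(): break
            free&=~bad
        q=np.clip(q+d,LO+m,HI-m)
    p,r,_=fkj(q); return q,np.linalg.norm(P-p),np.linalg.norm(R.from_matrix(M@r.T).as_rotvec())
E
sed -i 's/,reg=.05,m=m)/,m=m,mid=.3)/; s/Rt,seeds)/Rt.as_matrix(),seeds)/; s/-70\*h,Rt,/-70*h,Rt.as_matrix(),/; s/for t in (30,35,40,45)/for t in (35,40,45)/' plan2.py
time timeout 200 python3 -u plan2.py
```

```text
35 -90 0 [-0.33, 0.76, -0.15, 1.81, 0.77, 1.04, -1.02] 0.62 | C ([-0.45, 0.76, -0.13, 1.73, 0.68, 1.13, -1.01], np.float64(0.7))
35 -90 1 [-0.1, 0.82, -0.51, 1.8, 0.96, 1.23, 1.97] 0.55 | C ([-0.2, 0.82, -0.53, 1.71, 0.89, 1.31, 1.97], np.float64(0.55))
35 -60 0 [-0.22, 0.69, -0.32, 2.07, 1.24, 0.87, -1.01] 0.36 | C ([-0.37, 0.64, -0.3, 2.08, 1.11, 0.91, -1.02], np.float64(0.35))
35 -60 1 [-0.11, 0.72, -0.48, 2.06, 1.29, 0.97, 2.11] 0.37 | C ([-0.21, 0.68, -0.54, 2.07, 1.19, 1.05, 2.06], np.float64(0.36))
35 -40 0 [-0.06, 0.67, -0.47, 2.21, 1.61, 0.82, -1.0] 0.22 | C ([-0.21, 0.59, -0.46, 2.29, 1.5, 0.83, -1.06], np.float64(0.14))
35 -40 1 [-0.14, 0.65, -0.36, 2.21, 1.61, 0.75, 2.13] 0.22 | C ([-0.22, 0.59, -0.44, 2.29, 1.5, 0.82, 2.08], np.float64(0.14))
35 -20 0 [0.18, 0.69, -0.65, 2.31, 1.96, 0.79, -0.89] 0.12 | C None
35 -20 1 [-0.51, 0.62, 0.31, 2.32, 2.58, 0.33, 1.51] 0.11 | C None
35 -2 0 [0.43, 0.73, -0.81, 2.34, 2.19, 0.71, -0.65] 0.09 | C None
35 -2 1 [-0.26, 0.59, 0.16, 2.35, 3.08, 0.39, 1.44] 0.08 | C None
35 20 0 [0.7, 0.82, -0.97, 2.3, 2.27, 0.51, -0.17] 0.13 | C None
3
[... 3773 characters left out ...]
.34, 0.25, 0.39], np.float64(0.09))
45 40 1 [0.06, 0.7, 0.19, 2.26, 4.27, 0.79, 1.25] 0.14 | C ([0.26, 0.63, 0.11, 2.34, 4.38, 0.77, 1.3], np.float64(0.03))
45 60 0 [1.09, 1.29, -1.41, 2.1, 1.27, 0.52, 1.75] 0.09 | C ([1.25, 1.28, -1.47, 2.11, 1.07, 0.59, 1.99], np.float64(0.03))
45 60 1 [0.97, 1.02, -1.1, 2.1, 0.56, 0.19, -0.77] 0.03 | C ([1.15, 1.01, -1.17, 2.1, 0.41, 0.32, -0.56], np.float64(0.16))
45 90 0 [0.29, 0.82, -0.05, 1.77, -0.89, 1.01, -2.23] 0.29 | C ([0.39, 0.82, -0.04, 1.69, -0.79, 1.12, -2.25], np.float64(0.27))
45 90 1 [0.82, 1.02, -0.94, 1.77, -0.03, 0.75, 0.16] 0.56 | C ([0.89, 0.99, -0.9, 1.69, -0.07, 0.9, 0.26], np.float64(0.6))
real	1m13.526s
user	1m12.326s
sys	0m0.349s
```

Entering from the pan's open -y side (heading ≈ +y, tilt 45°) is far better for the arm, with a joint margin of about 0.57 rad. It also picks the seal at heading 104.3° clear of the neighbours. Checking the grasp and planning the row deltas:

```bash
cat > g.py <<'E'
from h import *; from kin import ik
Rt=tilt(104.3,45,1); a=Rt.as_matrix()[:,0]; G=np.array([562,-231.5,46.])
def st():
    o=observe();M=rot().as_matrix(); print("q",o["q"].round(2),"F",o["force"].round(1),"psi",np.degrees(np.arctan2(M[1,0],M[0,0])).round(1),"tilt",np.degrees(np.arccos(-M[2,0])).round(1),"gap",round(o["finger_gap"],1))
if __name__=="__main__":
    st(); rows(G-45*a+[0,0,60],Rt); rows(G+5*a,Rt); rows(G-45*a+[0,0,0],Rt)
E
python3 - <<'E'
from g import *
q=observe()["q"]
x=ik(G-45*a+[0,0,60],Rt.as_matrix(),np.array([1.09,.52,-.5,1.6,.02,1.02,-.11]),mid=.1);print(x)
print(ik(G+5*a,Rt.as_matrix(),x[0],mid=.1))
Rp=tilt(87.5,45,1);ap=Rp.as_matrix()[:,0]
print(ik(np.array([573,20,103])+5*ap-[0,100,-20],Rp.as_matrix(),x[0],mid=.1))
E
python3 g.py
```

```text
(array([ 0.88176466,  1.07093874, -0.6575595 ,  1.17004994, -0.04583159,
        1.52471761,  0.63587603]), np.float64(0.000306138606164524), np.float64(2.2725601467549576e-06))
(array([ 0.88112964,  1.16251156, -0.67234588,  1.28196223,  0.01113309,
        1.34055731,  0.64391999]), np.float64(0.00017992670227863288), np.float64(1.8914885544782191e-06))
(array([ 0.90006436,  0.96558728, -0.83115993,  1.67233922, -0.13560692,
        0.91314854,  0.32060278]), np.float64(0.0005166120950101446), np.float64(2.137359433856678e-06))
q [ 1.09  0.65 -0.65  2.11 -1.26  0.16  0.55] F [ 0.6  0.2 -0.3] psi 17.0 tilt 38.8 gap 59.7
t 2.9 pos [ 537.3 -253.3  135.8] shift [ 0.0204  0.0216 -0.0301] turn [-0.1858  0.0107 -0.1629] minrows 8.3
t 2.9 pos [ 537.3 -253.3  135.8] shift [ 0.1146 -0.0198  0.0446] turn [-0.1858  0.0107 -0.1629] minrows 8.3
t 2.9 pos [ 537.3 -253.3  135.8] shift [0.0788 0.0233 0.0169] turn [-0.1858  0.0107 -0.1629] minrows 8.3
```

Call:
{"op": "play_rows", "data": {
  "motion": [
    [[-0.03, 0, -0.024], [0, 0, 0]],
    [[-0.03, 0, -0.024], [-0.0186, 0.001, -0.0163]],
    [[-0.03, 0, -0.024], [-0.0186, 0.001, -0.0163]],
    [[0, 0, 0], [-0.0186, 0.001, -0.0163]],
    [[0, 0, 0], [-0.0186, 0.001, -0.0163]],
    [[0, 0, 0], [-0.0186, 0.001, -0.0163]],
    [[0, 0, 0], [-0.0186, 0.001, -0.0163]],
    [[0, 0, 0], [-0.0186, 0.001, -0.0163]],
    [[0, 0, 0], [-0.0186, 0.001, -0.0163]],
    [[0, 0, 0], [-0.0186, 0.001, -0.0163]],
    [[0, 0, 0], [-0.0186, 0.001, -0.0163]],
    [[0, 0, 0], [0, 0, 0]]
  ]
}}

```text
time_s: 4.4
eef_pos: [537.4, -253.3, 234.6]
tool_rot: [0.308, 0.543, 0.742, -0.242]
force: [-0.6, -0.2, 0.0]
finger_gap: 59.5
```

```bash
python3 g.py
```

```text
q [ 0.77  0.86 -0.38  1.24 -0.25  1.63  0.78] F [-0.6 -0.2  0. ] psi 108.4 tilt 43.9 gap 59.5
t 4.4 pos [ 537.4 -253.3  234.6] shift [0.0709 0.0384 0.0995] turn [0.0025 0.0033 0.008 ] minrows 1.6
t 4.4 pos [ 537.4 -253.3  234.6] shift [0.1874 0.0434 0.1502] turn [0.0025 0.0033 0.008 ] minrows 3.1
t 4.4 pos [ 537.4 -253.3  234.6] shift [0.1249 0.0403 0.1514] turn [0.0025 0.0033 0.008 ] minrows 2.6
```

Call:
{"op": "play_rows", "data": {
  "motion": [
    [[0, 0, 0], [0.0025, 0.0033, 0.008]],
    [[0.024, 0.013, 0.033], [0, 0, 0]],
    [[0.024, 0.013, 0.033], [0, 0, 0]],
    [[0.023, 0.013, 0.033], [0, 0, 0]],
    [[0, 0, 0], [0, 0, 0]]
  ]
}}

```text
time_s: 5.03
eef_pos: [570.0, -265.9, 137.8]
tool_rot: [0.3, 0.578, 0.72, -0.241]
force: [-0.8, 1.1, -0.4]
finger_gap: 59.9
```

```bash
python3 - <<'E'
from g import *
p=camera_params("wrist");im=read_camera("wrist")[:,:,::-1];np.save("w2.npy",p["pose"])
print(proj(p,[562,-231.5,58]))
cv2.imwrite("pics/w2.png",im)
E
python3 g.py
```

```text
[316.91928694 246.19817886]
q [ 0.77  1.01 -0.36  1.2  -0.26  1.51  0.79] F [-0.4 -0.3  1.1] psi 102.5 tilt 44.6 gap 60.1
t 5.075 pos [ 570.2 -266.4  139.5] shift [ 0.0051  0.0007 -0.0022] turn [-0.0036  0.001  -0.0035] minrows 0.2
t 5.075 pos [ 570.2 -266.4  139.5] shift [ 0.1209 -0.0007  0.0502] turn [-0.0036  0.001  -0.0035] minrows 1.7
t 5.075 pos [ 570.2 -266.4  139.5] shift [0.0584 0.0007 0.0505] turn [-0.0036  0.001  -0.0035] minrows 1.0
```

View pics/w2.png

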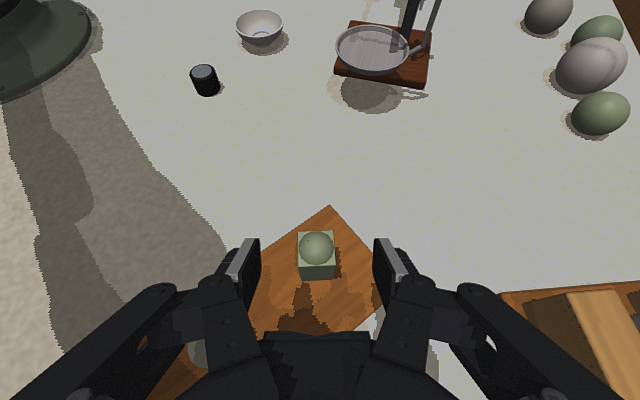

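The seal shows at (316,248), where I predicted (317,246), square to and centred between the jaws. Descending.

Call:
{"op": "play_rows", "data": {
  "motion": [
    [[0, 0, 0.02], [-0.0036, 0.001, -0.0035]],
    [[0.04, 0, 0.015], [0, 0, 0]],
    [[0.04, 0, 0.015], [0, 0, 0]],
    [[0.04, 0, 0], [0, 0, 0]],
    [[0, 0, 0], [0, 0, 0]]
  ]
}}

```text
time_s: 5.7
eef_pos: [560.3, -232.4, 50.8]
tool_rot: [0.305, 0.572, 0.723, -0.238]
force: [-0.0, -0.1, 0.9]
finger_gap: 60.1
```

```bash
python3 g.py
```

```text
q [ 0.75  1.08 -0.37  1.3  -0.24  1.34  0.84] F [-0.  -0.1  0.9] psi 103.1 tilt 44.5 gap 60.1
t 5.7 pos [ 560.3 -232.4   50.8] shift [-0.105   0.0037 -0.0483] turn [-0.0011  0.0015 -0.0024] minrows 1.5
t 5.7 pos [ 560.3 -232.4   50.8] shift [0.011  0.0023 0.0037] turn [-0.0011  0.0015 -0.0024] minrows 0.2
t 5.7 pos [ 560.3 -232.4   50.8] shift [-0.0515  0.0032  0.0042] turn [-0.0011  0.0015 -0.0024] minrows 0.7
```

Call:
{"op": "play_rows", "data": {
  "motion": [
    [[0.011, 0.0023, 0.0037], [-0.0011, 0.0015, -0.0024]],
    [[0.002, 0, 0], [0, 0, 0]]
  ]
}}

```text
time_s: 5.95
eef_pos: [561.7, -229.0, 43.7]
tool_rot: [0.303, 0.568, 0.728, -0.235]
force: [0.6, -0.3, 0.3]
finger_gap: 59.6
```

Call:
{"op": "play_rows", "data": {
  "motion": [
    [[0, 0, 0], [0, 0, 0]],
    [[0, 0, 0], [0, 0, 0]],
    [[0, 0, 0], [0, 0, 0]],
    [[0, 0, 0], [0, 0, 0]],
    [[0, 0, 0], [0, 0, 0]]
  ],
  "fingers": 0.1
}}

```text
time_s: 6.58
eef_pos: [562.1, -230.2, 44.5]
tool_rot: [0.304, 0.568, 0.727, -0.236]
force: [0.1, -0.6, -0.7]
finger_gap: 29.3
```

```bash
python3 g.py
```

```text
q [ 0.74  1.1  -0.37  1.29 -0.24  1.34  0.84] F [ 0.1 -0.6 -0.7] psi 103.9 tilt 44.7 gap 29.3
t 6.575 pos [ 562.1 -230.2   44.5] shift [-1.119e-01 -1.000e-04 -5.280e-02] turn [-0.0002  0.0007 -0.0008] minrows 1.6
t 6.575 pos [ 562.1 -230.2   44.5] shift [ 0.0038 -0.0006 -0.0003] turn [-0.0002  0.0007 -0.0008] minrows 0.0
t 6.575 pos [ 562.1 -230.2   44.5] shift [-0.0586 -0.0003 -0.    ] turn [-0.0002  0.0007 -0.0008] minrows 0.8
```

Gripped: the gap is 29.3 mm against a 30 mm stone. Lifting, then re-measuring the pan.

Run:
```python
from g import *
print("up 80mm",(rot().as_matrix().T@[0,0,.1]).round(4))
```

```text
up 80mm [-0.071   0.0002 -0.0704]
```

Call:
{"op": "play_rows", "data": {
  "motion": [
    [[-0.018, 0, -0.018], [0, 0, 0]],
    [[-0.036, 0, -0.036], [0, 0, 0]],
    [[-0.036, 0, -0.036], [0, 0, 0]],
    [[-0.018, 0, -0.018], [0, 0, 0]],
    [[0, 0, 0], [0, 0, 0]]
  ]
}}

```text
time_s: 7.2
eef_pos: [561.7, -229.6, 173.9]
tool_rot: [0.305, 0.568, 0.727, -0.236]
force: [0.3, 0.6, -3.3]
finger_gap: 29.1
```

```bash
cat > p.py <<'E'
from g import *
pan=np.array([573.,22,62.7]); Rp=tilt(87.5,44.7,1); ap=Rp.as_matrix()[:,0]; h=np.array([np.cos(np.radians(87.5)),np.sin(np.radians(87.5)),0])
E
python3 - <<'E'
from p import *
st()
t=read_camera("top")[:,:,::-1];s=read_camera("scene")[:,:,::-1];w=read_camera("wrist")[:,:,::-1]
cv2.imwrite("pics/t3.png",t);cv2.imwrite("pics/s3.png",s);cv2.imwrite("pics/w3.png",w);np.save("w3.npy",camera_params("wrist")["pose"])
r=lambda im,x,y,w,h,W,H:cv2.resize(im[y:y+h,x:x+w],(W,H),interpolation=cv2.INTER_CUBIC)
cv2.imwrite("pics/z3.png",cv2.convertScaleAbs(np.hstack([np.vstack([r(t,245,145,80,60,400,300),r(s,320,190,100,75,400,300)]),np.vstack([r(w,200,0,320,240,400,300),r(w,200,160,320,240,400,300)])]),alpha=1.3))
rows(pan+[0,0,38.5+25]-110*h,Rp)
E
```

```text
q [ 0.75  0.93 -0.39  1.28 -0.28  1.49  0.77] F [ 0.3  0.6 -3.3] psi 103.9 tilt 44.7 gap 29.1
t 7.35 pos [ 560.9 -229.2  171.3] shift [ 0.1592  0.0518 -0.0801] turn [ 0.0328 -0.0004  0.0324] minrows 2.4
```

View pics/z3.png

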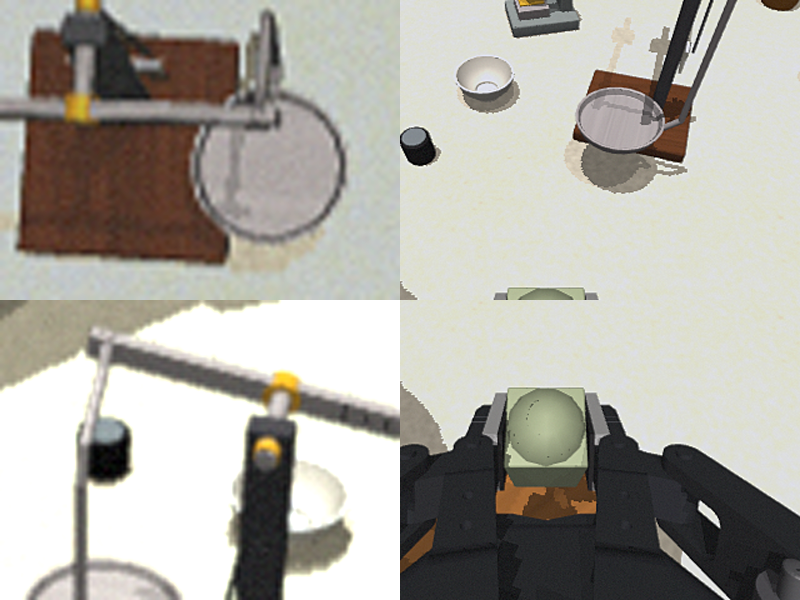

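Top crop: the pan circle is centred at (268,167), i.e. full-image (298.2,178). In the wrist view the rim centre is at (376.8,94.4). The stone sits square and upright in the jaws.

Run:
```python
from p import *
t=camera_params("top");w=camera_params("wrist");w["pose"]=np.load("w3.npy")
print(onz(t,(298.2,178),68).round(1),onz(w,(376.8,94.2),68).round(1),*[np.round(x,1) for x in tri(ray(t,(298.2,178)),ray(w,(376.8,94.2)))])
# dome and top face of the held stone
for u,v in ((508,388),(582,386),(587,473),(507,468)): 
    q=(200+(u-400)/1.25,160+(v-300)/1.25); print(q,onz(w,q,171.3+13.5).round(1))
```

```text
[573.6  20.7  68. ] [574.3  18.1  68. ] [574.2  20.9  65.6] [0.2 0.2]
(286.4, 230.4) [ 543.3 -221.6  184.8]
(345.6, 228.8) [ 570.8 -213.8  184.8]
(349.6, 298.4) [ 578.8 -244.9  184.8]
(285.6, 294.4) [ 551.6 -250.   184.8]
```

Call:
{"op": "play_rows", "data": {
  "motion": [
    [[0.03, 0.01, -0.016], [0, 0, 0]],
    [[0.045, 0.0145, -0.022], [0, 0, 0]],
    [[0.045, 0.0145, -0.022], [0, 0, 0]],
    [[0.035, 0.0115, -0.018], [0, 0, 0]],
    [[0, 0, 0], [0.0164, 0, 0.0162]],
    [[0, 0, 0], [0.0164, 0, 0.0162]],
    [[0, 0, 0], [0, 0, 0]]
  ]
}}

```text
time_s: 8.22
eef_pos: [564.0, -85.4, 115.8]
tool_rot: [0.258, 0.668, 0.639, -0.281]
force: [0.2, -0.1, -1.9]
finger_gap: 29.5
```

```bash
sed -i 's/^pan=np.array(.*\]); Rp/pan=np.array([572.5,23,62.7]); Rp/' p.py
cat > pp.py <<'E'
from p import *
st()
for d,z in ((110,25),(40,22),(0,20),(0,6),(0,0)): rows(pan+[0,0,38.5+z]-d*h,Rp)
E
python3 pp.py
```

```text
q [ 0.71  0.86 -0.45  1.68 -0.49  0.99  0.64] F [ 0.2 -0.1 -1.9] psi 87.9 tilt 45.2 gap 29.5
t 8.225 pos [564.  -85.4 115.8] shift [-0.0104  0.0045 -0.008 ] turn [-0.0024 -0.0013  0.0009] minrows 0.2
t 8.225 pos [564.  -85.4 115.8] shift [ 0.0543  0.0039 -0.0671] turn [-0.0024 -0.0013  0.0009] minrows 1.1
t 8.225 pos [564.  -85.4 115.8] shift [ 0.0915  0.0036 -0.1006] turn [-0.0024 -0.0013  0.0009] minrows 1.7
t 8.225 pos [564.  -85.4 115.8] shift [ 0.1039  0.0039 -0.0882] turn [-0.0024 -0.0013  0.0009] minrows 1.7
t 8.225 pos [564.  -85.4 115.8] shift [ 0.1092  0.004  -0.0828] turn [-0.0024 -0.0013  0.0009] minrows 1.8
```

Call:
{"op": "play_rows", "data": {
  "motion": [
    [[-0.0104, 0.0045, -0.008], [-0.0024, -0.0013, 0.0009]],
    [[0.02, 0, -0.02], [0, 0, 0]],
    [[0.03, 0, -0.03], [0, 0, 0]],
    [[0.012, 0, -0.012], [0, 0, 0]],
    [[0, 0, 0], [0, 0, 0]]
  ]
}}

```text
time_s: 8.85
eef_pos: [572.6, -12.6, 126.8]
tool_rot: [0.269, 0.663, 0.642, -0.275]
force: [-0.7, -0.8, -1.8]
finger_gap: 29.2
```

```bash
python3 pp.py
```

```text
q [ 0.63  0.82 -0.49  1.75 -0.53  0.89  0.6 ] F [-0.7 -0.8 -1.8] psi 87.9 tilt 44.7 gap 29.2
t 8.85 pos [572.6 -12.6 126.8] shift [-0.0649 -0.0032  0.0666] turn [ 0.0018 -0.0001  0.0009] minrows 1.2
t 8.85 pos [572.6 -12.6 126.8] shift [-0.0007 -0.0022  0.007 ] turn [ 0.0018 -0.0001  0.0009] minrows 0.1
t 8.85 pos [572.6 -12.6 126.8] shift [ 0.0363 -0.0016 -0.0267] turn [ 0.0018 -0.0001  0.0009] minrows 0.6
t 8.85 pos [572.6 -12.6 126.8] shift [ 0.0487 -0.0017 -0.0144] turn [ 0.0018 -0.0001  0.0009] minrows 0.7
t 8.85 pos [572.6 -12.6 126.8] shift [ 0.054  -0.0017 -0.0091] turn [ 0.0018 -0.0001  0.0009] minrows 0.7
```

Call:
{"op": "play_rows", "data": {
  "motion": [
    [[0.018, -0.0008, -0.0133], [0.0018, 0, 0.0009]],
    [[0.018, -0.0008, -0.0133], [0, 0, 0]],
    [[0, 0, 0], [0, 0, 0]]
  ]
}}

```text
time_s: 9.22
eef_pos: [572.9, 24.2, 120.7]
tool_rot: [0.266, 0.667, 0.638, -0.278]
force: [-0.2, 0.3, -3.1]
finger_gap: 29.5
```

```bash
python3 pp.py|tail -4
python3 - <<'E'
from p import *
st()
t=read_camera("top")[:,:,::-1];s=read_camera("scene")[:,:,::-1];w=read_camera("wrist")[:,:,::-1]
r=lambda im,x,y,w,h,W,H:cv2.resize(im[y:y+h,x:x+w],(W,H),interpolation=cv2.INTER_CUBIC)
cv2.imwrite("pics/z4.png",np.vstack([np.hstack([cv2.convertScaleAbs(r(t,245,145,80,60,400,300),alpha=1.4),r(s,320,190,100,75,400,300)]),np.hstack([r(w,220,140,200,150,400,300),r(w,0,0,640,400,400,300)])]))
E
```

```text
t 9.225 pos [572.9  24.2 120.7] shift [-0.0385 -0.0004  0.0344] turn [-0.0001 -0.     -0.0001] minrows 0.7
t 9.225 pos [572.9  24.2 120.7] shift [-0.0016 -0.0005  0.0007] turn [-0.0001 -0.     -0.0001] minrows 0.0
t 9.225 pos [572.9  24.2 120.7] shift [ 0.0109 -0.0005  0.013 ] turn [-0.0001 -0.     -0.0001] minrows 0.2
t 9.225 pos [572.9  24.2 120.7] shift [ 0.0162 -0.0005  0.0182] turn [-0.0001 -0.     -0.0001] minrows 0.3
q [ 0.59  0.82 -0.51  1.79 -0.56  0.82  0.58] F [-0.2  0.3 -3.1] psi 87.4 tilt 44.7 gap 29.5
```

View pics/z4.png

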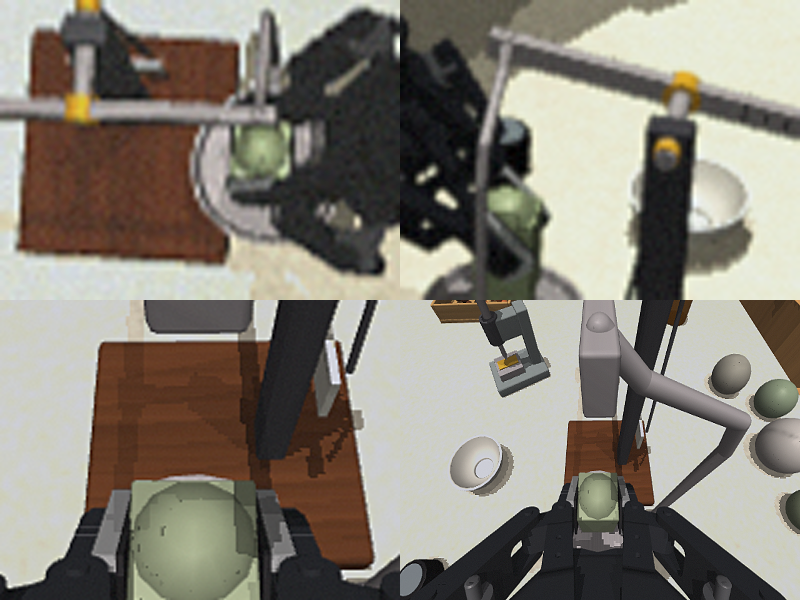

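The stone is over the pan, with the fingers clear of the rod and the beam. Lowering.

Call:
{"op": "play_rows", "data": {
  "motion": [
    [[0.0055, 0, 0.0055], [0, 0, 0]],
    [[0.0055, 0, 0.0055], [0, 0, 0]],
    [[0.002, 0, 0.002], [0, 0, 0]],
    [[0, 0, 0], [0, 0, 0]]
  ]
}}

```text
time_s: 9.88
eef_pos: [573.5, 20.5, 104.4]
tool_rot: [0.266, 0.668, 0.636, -0.279]
force: [-0.3, -0.1, -2.1]
finger_gap: 29.5
```

Call:
{"op": "play_rows", "data": {
  "motion": [
    [[0.0016, 0, 0.0016], [0, 0, 0]],
    [[0, 0, 0], [0, 0, 0]]
  ]
}}

```text
time_s: 10.12
eef_pos: [573.6, 20.5, 102.6]
tool_rot: [0.266, 0.668, 0.636, -0.279]
force: [0.8, 0.2, -1.4]
finger_gap: 29.0
```

Call:
{"op": "play_rows", "data": {
  "motion": [
    [[0.0008, 0, 0.0008], [0, 0, 0]],
    [[0.0008, 0, 0.0008], [0, 0, 0]],
    [[0, 0, 0], [0, 0, 0]],
    [[0, 0, 0], [0, 0, 0]]
  ]
}}

```text
time_s: 10.62
eef_pos: [573.7, 20.7, 101.2]
tool_rot: [0.266, 0.668, 0.636, -0.279]
force: [0.5, -0.0, -0.5]
finger_gap: 29.5
```

```bash
python3 pp.py|tail -1
python3 - <<'E'
from p import *
for i in range(3): 
    read_camera("top"); o=observe(); print(o["force"].round(1),o["eef_pos"].round(1))
E
```

```text
t 10.625 pos [573.7  20.7 101.2] shift [ 0.002  -0.0017 -0.002 ] turn [-0.0004  0.0002 -0.0006] minrows 0.0
[ 0.3 -0.1  0.2] [573.7  20.7 101.1]
[ 0.1 -0.1  0.3] [573.7  20.7 101.1]
[-0.8 -0.6  0.7] [573.7  20.7 101.2]
```

The vertical force went from -2 N to about 0, so the stone's weight is on the pan. Releasing.

Call:
{"op": "play_rows", "data": {
  "motion": [
    [[0, 0, 0], [0, 0, 0]],
    [[0, 0, 0], [0, 0, 0]],
    [[0, 0, 0], [0, 0, 0]],
    [[0, 0, 0], [0, 0, 0]]
  ],
  "fingers": 0.52
}}

```text
time_s: 11.28
eef_pos: [573.9, 20.6, 101.2]
tool_rot: [0.266, 0.668, 0.636, -0.279]
force: [-0.3, -0.5, -0.4]
finger_gap: 44.6
```

Call:
{"op": "play_rows", "data": {
  "motion": [
    [[-0.01, 0, 0], [0, 0, 0]],
    [[-0.03, 0, 0], [0, 0, 0]],
    [[-0.05, 0, 0], [0, 0, 0]],
    [[-0.06, 0, 0], [0, 0, 0]],
    [[-0.05, 0, 0], [0, 0, 0]],
    [[0, 0, 0], [0, 0, 0]]
  ]
}}

```text
time_s: 12.02
eef_pos: [567.6, -97.0, 220.2]
tool_rot: [0.267, 0.668, 0.636, -0.28]
force: [-0.5, 0.4, -0.4]
finger_gap: 44.2
```

Run:
```python
from p import *
st()
t=read_camera("top")[:,:,::-1];s=read_camera("scene")[:,:,::-1];w=read_camera("wrist")[:,:,::-1]
cv2.imwrite("pics/t5.png",t);cv2.imwrite("pics/s5.png",s)
r=lambda im,x,y,w,h,W,H:cv2.resize(im[y:y+h,x:x+w],(W,H),interpolation=cv2.INTER_CUBIC)
cv2.imwrite("pics/z5.png",np.vstack([np.hstack([cv2.convertScaleAbs(r(t,180,145,140,60,700,300),alpha=1.4),r(t,245,145,10,30,100,300)]),np.hstack([r(s,320,170,200,150,400,300),r(w,200,60,240,180,400,300)])]))
```

```text
q [ 0.72  0.71 -0.45  1.63 -0.5   1.14  0.56] F [-0.5  0.4 -0.4] psi 87.1 tilt 44.5 gap 44.2
```

View pics/z5.png

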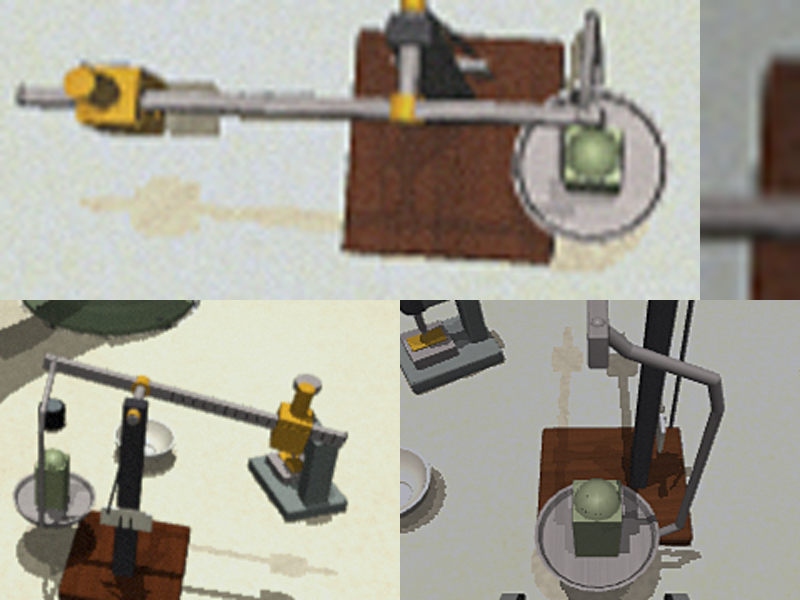

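The stone stands upright in the middle of the pan. In the scene crop the beam is still at the stop. Next I'll plan the poise push, with the tool pointing down and the jaws along the beam straddling the knob.

```bash
cat > k.py <<'E'
from g import *
Rk=tilt(177.5,0.01,1)
def kn(y,tipz): return np.array([577+(y-103)*.044,y,tipz+14.])
E
python3 - <<'E'
from k import *
q=observe()["q"]; st()
for psi,fl in ((177.5,1),(-2.5,1)):
  M=tilt(psi,.01,fl).as_matrix(); x=q
  for P in (kn(248,320),kn(248,226),kn(160,244),np.array([413.5,270,200]),np.array([413.5,270,115])):
    x,e,r=ik(P,M,x,mid=.1); print(psi,x.round(2),round(e,1),round(r,3))
rows([567,-97,340]); rows(kn(248,320),Rk)
print(rot().as_matrix().round(2),Rk.as_matrix().round(2))
E
```

```text
q [ 0.72  0.72 -0.46  1.64 -0.5   1.14  0.56] F [-0.7  0.6  0.3] psi 87.6 tilt 44.7 gap 44.5
177.5 [-0.1   0.53 -0.64  1.43  0.32  1.29  0.76] 0.0 0.0
177.5 [-0.06  0.62 -0.7   1.57  0.43  1.11  0.67] 0.0 0.0
177.5 [ 0.1   0.56 -0.72  1.63  0.4   1.1   0.8 ] 0.0 0.0
177.5 [-0.11  0.48 -0.8   1.98  0.45  0.87  0.38] 0.0 0.0
177.5 [-0.11  0.64 -0.82  2.06  0.69  0.74  0.16] 0.0 0.0
-2.5 [-0.48  0.47 -0.02  1.45  0.01  1.23 -2.12] 0.0 0.0
-2.5 [-0.47  0.54 -0.03  1.58  0.02  1.02 -2.13] 0.0 0.0
-2.5 [-0.35  0.47 -0.03  1.65  0.02  1.02 -2.  ] 0.0 0.0
-2.5 [-0.67  0.38 -0.03  1.99  0.02  0.77 -2.33] 0.0 0.0
-2.5 [-0.75  0.52  0.07  2.07 -0.06  0.56 -2.25] 0.0 0.0
t 12.175 pos [566.7 -93.5 218.1] shift [-0.1114  0.0003 -0.1041] turn [0. 0. 0.] minrows 2.0
t 12.175 pos [566.7 -93.5 218.1] shift [ 0.1977  0.0013 -0.4056] turn [-0.2364 -0.0973 -0.0969] minrows 9.2
[[ 0.03  1.   -0.03]
 [ 0.7  -0.05 -0.71]
 [-0.71 -0.   -0.7 ]] [[-0.    0.04  1.  ]
 [ 0.    1.   -0.04]
 [-1.    0.   -0.  ]]
```

Lift first while turning the tool to point down, then cross over.

Call:
{"op": "play_rows", "data": {
  "motion": [
    [[-0.056, 0, -0.052], [0, 0, 0]],
    [[-0.056, 0, -0.052], [0, 0, 0]],
    [[0, 0, 0], [-0.0237, -0.0097, -0.0097]],
    [[0, 0, 0], [-0.0237, -0.0097, -0.0097]],
    [[0, 0, 0], [-0.0237, -0.0097, -0.0097]],
    [[0, 0, 0], [-0.0237, -0.0097, -0.0097]],
    [[0, 0, 0], [-0.0237, -0.0097, -0.0097]],
    [[0, 0, 0], [-0.0237, -0.0097, -0.0097]],
    [[0, 0, 0], [-0.0237, -0.0097, -0.0097]],
    [[0, 0, 0], [-0.0237, -0.0097, -0.0097]],
    [[0, 0, 0], [-0.0237, -0.0097, -0.0097]],
    [[0, 0, 0], [-0.0237, -0.0097, -0.0097]],
    [[0, 0, 0], [0, 0, 0]]
  ],
  "fingers": 0.42
}}

```text
time_s: 13.8
eef_pos: [563.9, -83.0, 332.1]
tool_rot: [0.706, -0.013, 0.708, 0.009]
force: [-0.1, 0.5, -0.4]
finger_gap: 35.5
```

```bash
cat > kk.py <<'E'
from k import *
st(); rows(kn(248,320),Rk); rows(kn(248,226),Rk)
E
python3 kk.py
```

```text
q [ 0.53  0.42 -0.68  1.61  0.28  1.21  1.39] F [-0.1  0.5 -0.4] psi -114.3 tilt 0.3 gap 35.5
t 13.8 pos [563.9 -83.  332.1] shift [-0.0043  0.4128  0.0372] turn [ 0.0119 -0.0003  0.0007] minrows 5.3
t 13.8 pos [563.9 -83.  332.1] shift [0.1132 0.4134 0.0374] turn [ 0.0119 -0.0003  0.0007] minrows 5.5
```

Call:
{"op": "play_rows", "data": {
  "motion": [
    [[0, 0.05, 0.0045], [0.012, 0, 0]],
    [[0, 0.065, 0.004], [0, 0, 0]],
    [[0, 0.07, 0.004], [0, 0, 0]],
    [[0, 0.07, 0.004], [0, 0, 0]],
    [[0, 0.07, 0.004], [0, 0, 0]],
    [[0, 0.06, 0.004], [0, 0, 0]],
    [[0, 0, 0], [0, 0, 0]]
  ]
}}

```text
time_s: 14.68
eef_pos: [598.4, 232.1, 324.6]
tool_rot: [0.697, 0.029, 0.716, -0.027]
force: [0.5, -0.1, 0.3]
finger_gap: 36.0
```

```bash
python3 kk.py
```

```text
q [-0.03  0.57 -0.69  1.41  0.34  1.31  0.76] F [ 0.5 -0.1  0.3] psi 173.2 tilt 1.5 gap 36.0
t 14.675 pos [598.4 232.1 324.6] shift [-0.0112  0.0183 -0.0206] turn [-0.0057 -0.0041 -0.0002] minrows 0.4
t 14.675 pos [598.4 232.1 324.6] shift [ 0.1063  0.0182 -0.0176] turn [-0.0057 -0.0041 -0.0002] minrows 1.4
```

Call:
{"op": "play_rows", "data": {
  "motion": [
    [[0, 0.018, -0.0206], [-0.0057, -0.0041, -0.0002]],
    [[0, 0, 0], [0, 0, 0]],
    [[0.03, 0, 0], [0, 0, 0]],
    [[0, 0, 0], [0, 0, 0]]
  ]
}}

```text
time_s: 15.18
eef_pos: [583.3, 245.7, 297.4]
tool_rot: [0.703, 0.02, 0.71, -0.02]
force: [-0.4, 0.1, 0.4]
finger_gap: 35.9
```

```bash
python3 kk.py
python3 - <<'E'
from k import *
w=camera_params("wrist");im=read_camera("wrist")[:,:,::-1]
hsv=cv2.cvtColor(np.ascontiguousarray(im),cv2.COLOR_BGR2HSV)
m=((hsv[...,0]>15)&(hsv[...,0]<32)&(hsv[...,1]>140)&(hsv[...,2]>70)).astype(np.uint8)
for c in cv2.findContours(m,0,1)[0]:
    if cv2.contourArea(c)>150: print(cv2.boundingRect(c),cv2.contourArea(c))
print("pred knob top",proj(w,[583.3,249.5,244.3]),"world",[onz(w,proj(w,[583.3,249.5,244.3]),244).round(1)])
cv2.imwrite("pics/w6.png",im)
E
```

```text
q [-0.05  0.57 -0.69  1.48  0.36  1.23  0.73] F [-0.4  0.1  0.4] psi -177.2 tilt 0.6 gap 35.9
t 15.175 pos [583.3 245.7 297.4] shift [-0.0457  0.0028 -0.0005] turn [-0.0022 -0.0015  0.0002] minrows 0.6
t 15.175 pos [583.3 245.7 297.4] shift [0.0717 0.003  0.0007] turn [-0.0022 -0.0015  0.0002] minrows 0.9
(116, 205, 27, 21) 336.5
(296, 185, 40, 48) 1385.5
pred knob top [322.28714235 224.73002391] world [array([583.4, 249.5, 244. ])]
```

View pics/w6.png

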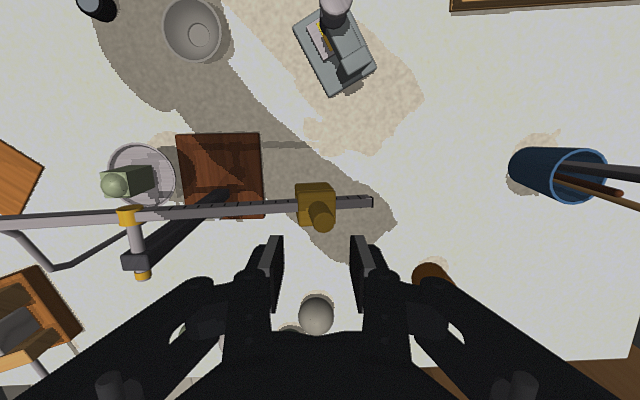

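The knob top is at (322,220), against a prediction of (322,225), so y is right and x is about 2–3 mm smaller. It sits between the jaws. Descending to straddle it.

Call:
{"op": "play_rows", "data": {
  "motion": [
    [[0.035, 0.003, -0.0025], [-0.0022, -0.0015, 0]],
    [[0.036, 0, 0], [0, 0, 0]],
    [[0, 0, 0], [0, 0, 0]]
  ]
}}

```text
time_s: 15.6
eef_pos: [583.8, 247.4, 243.4]
tool_rot: [0.708, 0.018, 0.706, -0.017]
force: [0.1, 0.1, 0.8]
finger_gap: 35.8
```

```bash
python3 kk.py
```

```text
q [-0.06  0.61 -0.67  1.55  0.41  1.12  0.7 ] F [0.1 0.1 0.8] psi 18.7 tilt 0.2 gap 35.8
t 15.6 pos [583.8 247.4 243.4] shift [-0.1132  0.0009 -0.0003] turn [-0.0009  0.0005 -0.0002] minrows 1.4
t 15.6 pos [583.8 247.4 243.4] shift [ 0.0043  0.0007 -0.0006] turn [-0.0009  0.0005 -0.0002] minrows 0.1
```

Call:
{"op": "play_rows", "data": {
  "motion": [
    [[0, -0.0125, 0], [-0.0009, 0, 0]],
    [[-0.002, -0.0125, 0], [0, 0, 0]],
    [[-0.002, -0.0125, 0], [0, 0, 0]],
    [[-0.002, -0.0125, 0], [0, 0, 0]],
    [[-0.002, -0.0125, 0], [0, 0, 0]],
    [[-0.002, -0.0125, 0], [0, 0, 0]],
    [[-0.002, -0.0115, 0], [0, 0, 0]],
    [[0, 0, 0], [0, 0, 0]]
  ]
}}

```text
time_s: 16.6
eef_pos: [581.9, 172.9, 258.1]
tool_rot: [0.709, 0.017, 0.704, -0.016]
force: [0.4, -0.5, 0.9]
finger_gap: 35.9
```

```bash
python3 kk.py|head -2
python3 - <<'E'
from k import *
t=read_camera("top")[:,:,::-1];s=read_camera("scene")[:,:,::-1]
cv2.imwrite("pics/t7.png",t);cv2.imwrite("pics/s7.png",s)
E
```

```text
q [ 0.08  0.55 -0.69  1.62  0.38  1.1   0.81] F [ 0.4 -0.5  0.9] psi 20.5 tilt 0.4 gap 35.9
t 16.6 pos [581.9 172.9 258.1] shift [-0.0945  0.0942 -0.0019] turn [-0.0005  0.0011 -0.0005] minrows 1.7
```

I'll back off 8 mm so the fingers are free, let the beam settle, then read the beam slope from the scene view by edge fit. I'll check the method on the earlier picture, where tilt is -0.15.

Call:
{"op": "play_rows", "data": {
  "motion": [
    [[0, 0.01, 0], [0, 0, 0]],
    [[0, 0, 0], [0, 0, 0]],
    [[0, 0, 0], [0, 0, 0]],
    [[0, 0, 0], [0, 0, 0]],
    [[0, 0, 0], [0, 0, 0]],
    [[0, 0, 0], [0, 0, 0]]
  ]
}}

```text
time_s: 17.45
eef_pos: [581.9, 183.4, 257.6]
tool_rot: [0.709, 0.017, 0.705, -0.014]
force: [-0.4, 0.5, 0.2]
finger_gap: 35.7
```

```bash
cat > b.py <<'E'
from h import *
import sys
def pl(p,px,x=581.):
    o,d=ray(p,px); return o+d*(x-o[0])/d[0]
def beam(im,c0,c1,yguess,dbg=False):
    """top and bottom edge rows of the beam in columns c0..c1 near the line yguess(c): bright above -> dark beam -> bright"""
    g=cv2.cvtColor(np.ascontiguousarray(im),cv2.COLOR_BGR2GRAY).astype(float)
    out=[]
    for c in range(c0,c1):
        y0=int(yguess(c)); col=g[y0-14:y0+15,c]
        out.append((c,y0-14,col.astype(int)))
    return out
E
python3 - <<'E'
from b import *
p=camera_params("scene")
im=read_camera("scene")[:,:,::-1];cv2.imwrite("pics/s8.png",im);cv2.imwrite("pics/t8.png",read_camera("top")[:,:,::-1])
for th in (-.15,0):
    for y in (-92,-60,-15,15,40,110,150,190): 
        print(th,y,proj(p,[577+.044*y+4,103+y*np.cos(th),220+y*np.sin(th)+7]).round(1),end=" ")
    print()
for n in ("s5","s8"):
    I=cv2.cvtColor(cv2.imread(f"pics/{n}.png"),cv2.COLOR_BGR2GRAY)
    for c in (352,360,368,376,400,412): print(n,c,I[196:226,c].tolist())
E
```

```text
-0.15 -92 [342.1 198.4] -0.15 -60 [358.5 202.7] -0.15 -15 [381.7 209. ] -0.15 15 [397.4 213.2] -0.15 40 [410.5 216.7] -0.15 110 [447.9 226.7] -0.15 150 [469.7 232.6] -0.15 190 [491.7 238.5] 
0 -92 [341.5 204.4] 0 -60 [358.  206.7] 0 -15 [381.6 210. ] 0 15 [397.5 212.2] 0 40 [411.1 214.1] 0 110 [449.8 219.5] 0 150 [472.5 222.7] 0 190 [495.7 225.9] 
s5 352 [122, 122, 133, 162, 165, 139, 77, 72, 65, 72, 84, 160, 229, 226, 224, 225, 226, 225, 225, 226, 227, 227, 227, 228, 228, 202, 130, 114, 79, 79]
s5 360 [118, 163, 227, 228, 217, 181, 165, 146, 73, 70, 70, 69, 93, 167, 222, 224, 226, 223, 225, 224, 226, 226, 226, 225, 223, 223, 224, 224, 224, 226]
s5 368 [226, 223, 224, 223, 226, 227, 222, 202, 172, 150, 79, 67, 72, 63, 86, 155, 230, 228, 225, 227, 226, 226, 222, 226, 226, 226, 227, 223, 224, 226]
s5 376 [226, 227, 229, 227, 226, 227, 226, 226, 221, 201, 169, 151, 80, 72, 67, 62, 75, 148, 226, 228, 226, 225, 226, 224, 226, 229, 227, 225, 225, 226]
s5 400 [228, 226, 226, 227, 227, 228, 227, 228, 227, 226, 227, 228, 226, 227, 227, 215, 171, 147, 102, 69, 65, 66, 72, 121, 201, 233, 227, 2
[... 347 characters left out ...]
0, 117, 114, 121, 136, 158, 148, 77, 67, 64, 66, 74, 88, 115, 118, 119, 117, 119, 119, 116, 116, 117, 118, 121, 119]
s8 368 [79, 84, 80, 79, 85, 83, 77, 83, 84, 94, 129, 166, 151, 78, 64, 70, 71, 66, 95, 120, 121, 119, 118, 117, 122, 121, 119, 115, 123, 118]
s8 376 [81, 77, 79, 80, 85, 85, 82, 83, 78, 84, 87, 122, 166, 152, 76, 67, 64, 70, 69, 91, 122, 119, 114, 118, 124, 120, 122, 119, 121, 123]
s8 400 [202, 202, 196, 193, 191, 199, 200, 199, 195, 195, 193, 197, 198, 191, 155, 85, 75, 68, 67, 63, 62, 73, 122, 192, 198, 195, 197, 194, 192, 196]
s8 412 [191, 197, 196, 193, 192, 195, 194, 198, 204, 221, 212, 197, 197, 195, 189, 171, 95, 63, 81, 67, 51, 60, 60, 75, 130, 195, 196, 194, 194, 194]
```

```bash
cat > b.py <<'E'
from h import *
p=camera_params("scene")
COLS=[*range(347,383)]
def edge(I,c):
    """subpixel row where the bright top face turns to the dark front face (falls through 112)"""
    v=I[:,c].astype(float); y0=int(np.interp(c,[340,385],[200,211]))
    for r in range(y0-9,y0+12):
        if v[r]>=112>v[r+1] and v[r+2]<90 and v[r+3]<90: return r+(v[r]-112)/(v[r]-v[r+1])
    return np.nan
def tilt_of(I):
    P=[]
    for c in COLS:
        r=edge(I,c)
        if np.isfinite(r):
            o,d=ray(p,(c,r)); P.append(o+d*(581-.044*50-o[0])/d[0])   # front face of the pan half
    P=np.array(P); k=np.polyfit(P[:,1],P[:,2],1,full=False); res=P[:,2]-np.polyval(k,P[:,1]); ok=abs(res)<1.2
    k=np.polyfit(P[ok,1],P[ok,2],1); return np.arctan(k[0]), np.polyval(k,40)-227, ok.sum(), res[ok].std()
def report(I,ref):
    a,h,n,s=tilt_of(I); a0,h0,_,_=ref
    # two readings: slope, and height change 63 mm from the pivot; both tied to -0.15 at the stop
    print("slope tilt %.3f (stop reads %.3f)  height tilt %.3f  n=%d s=%.2f"%(a,a0,-.15-(h-h0)/-63*-1,n,s))
if __name__=="__main__":
    import sys
    g=lambda f:cv2.cvtColor(cv2.imread(f),cv2.COLOR_BGR2GRAY)
    ref=tilt_of(g("pics/s5.png"))
    for f in sys.argv[1:]:
        if f=="now":
            f="pics/now%d.png"%round(observe()["time_s"]*1000); cv2.imwrite(f,read_camera("scene")[:,:,::-1])
        print(f,end=" "); report(g(f),ref)
E
python3 b.py pics/s0.png pics/s5.png pics/s8.png now 2>/dev/null || python3 b.py pics/scene0.png pics/s3.png pics/s5.png pics/s8.png now
```

```text
pics/s0.png pics/scene0.png slope tilt -0.173 (stop reads -0.173)  height tilt -0.157  n=35 s=0.31
pics/s3.png slope tilt -0.174 (stop reads -0.173)  height tilt -0.150  n=35 s=0.29
pics/s5.png slope tilt -0.173 (stop reads -0.173)  height tilt -0.150  n=35 s=0.30
pics/s8.png slope tilt -0.022 (stop reads -0.173)  height tilt 0.008  n=36 s=0.35
pics/now17550.png slope tilt -0.021 (stop reads -0.173)  height tilt 0.008  n=36 s=0.35
```

Tilt reads 0.001 to 0.008, so the beam is already level. I'll retract straight up and confirm it stays level unaided.

Call:
{"op": "play_rows", "data": {
  "motion": [
    [[-0.02, 0, 0], [0, 0, 0]],
    [[-0.05, 0, 0], [0, 0, 0]],
    [[-0.05, 0, 0], [0, 0, 0]],
    [[0, 0, 0], [0, 0, 0]],
    [[0, 0, 0], [0, 0, 0]],
    [[0, 0, 0], [0, 0, 0]],
    [[0, 0, 0], [0, 0, 0]],
    [[0, 0, 0], [0, 0, 0]],
    [[0, 0, 0], [0, 0, 0]]
  ],
  "fingers": 0.42
}}

```text
time_s: 18.73
eef_pos: [580.6, 183.1, 359.0]
tool_rot: [0.709, 0.017, 0.705, -0.014]
force: [0.6, -0.2, 0.5]
finger_gap: 35.7
```

```bash
python3 b.py now
python3 - <<'E'
from k import *
st(); print(observe()["eef_pos"])
w=camera_params("wrist");im=read_camera("wrist")[:,:,::-1];cv2.imwrite("pics/w9.png",im)
w0=dict(w); print("cap pred px",proj(w,[413.5,270,142]).round(1))
s=read_camera("scene")[:,:,::-1];t=read_camera("top")[:,:,::-1]
cv2.imwrite("pics/s9.png",s);cv2.imwrite("pics/t9.png",t)
r=lambda im,x,y,w,h,W,H:cv2.resize(im[y:y+h,x:x+w],(W,H),interpolation=cv2.INTER_CUBIC)
cv2.imwrite("pics/z9.png",np.vstack([np.hstack([r(s,320,170,200,150,400,300),r(s,365,250,50,37,400,300)]),np.hstack([cv2.convertScaleAbs(r(t,180,190,80,60,400,300),alpha=1.4),r(w and im,300,0,160,120,400,300)])]))
np.save("w9.npy",w["pose"])
E
```

```text
pics/now18725.png slope tilt -0.022 (stop reads -0.173)  height tilt 0.005  n=36 s=0.35
q [ 0.07  0.47 -0.72  1.47  0.32  1.31  0.86] F [-0.8  0.7  0.6] psi 33.7 tilt 0.4 gap 36.0
[580.62726693 183.0968224  358.98332651]
cap pred px [390.4  16.3]
```

View pics/z9.png

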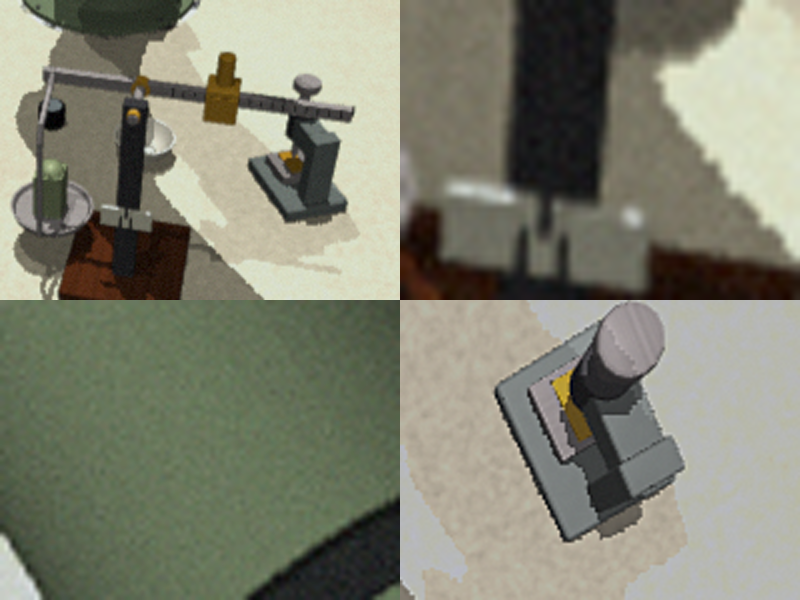

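The pointer tip (545,215) stands between the two black marks and the slope has not changed since the fingers left, so the beam rests level by itself. The cap centre in the wrist view is at (392.8,15.2), where I predicted (390.4,16.3). Now the marker.

```bash
cat > m.py <<'E'
from k import *
C=np.array([413.5,270.,142])
if __name__=="__main__":
    st(); rows([C[0],C[1],300],Rk); rows([C[0],C[1],142+14+15],Rk); rows([C[0],C[1],142+14+2],Rk)
E
python3 - <<'E'
from m import *
w=camera_params("wrist");w["pose"]=np.load("w9.npy");t,s=camera_params("top"),camera_params("scene")
print(onz(w,(392.8,15.2),142).round(1),onz(s,(473.5,210),142).round(1),*[np.round(x,1) for x in tri(ray(t,(196.5,235)),ray(w,(392.8,15.2)),ray(s,(473.5,210)))])
E
python3 m.py
```

```text
[412.6 272.5 142. ] [414.4 272.6 142. ] [413.  272.  140.9] [1.7 1.  0.9]
q [ 0.07  0.47 -0.72  1.47  0.32  1.31  0.86] F [-0.1  0.3  0.9] psi 32.5 tilt 0.4 gap 35.7
t 18.925 pos [580.7 183.1 359.2] shift [ 0.0732  0.0991 -0.2139] turn [ 0.      0.0009 -0.0006] minrows 3.2
t 18.925 pos [580.7 183.1 359.2] shift [ 0.2344  0.0985 -0.2148] turn [ 0.      0.0009 -0.0006] minrows 4.3
t 18.925 pos [580.7 183.1 359.2] shift [ 0.2507  0.0984 -0.2149] turn [ 0.      0.0009 -0.0006] minrows 4.4
```

Cap at (413, 272, 141), which matches the given 142 mm height. Closing the fingers and going above it.

Call:
{"op": "play_rows", "data": {
  "motion": [
    [[0, 0.02, -0.043], [0, 0, 0]],
    [[0, 0.02, -0.043], [0, 0, 0]],
    [[0.015, 0.02, -0.043], [0, 0, 0]],
    [[0.02, 0.02, -0.043], [0, 0, 0]],
    [[0.02, 0.021, -0.043], [0, 0, 0]],
    [[0.02, 0, 0], [0, 0, 0]],
    [[0, 0, 0], [0, 0, 0]]
  ],
  "fingers": 0
}}

```text
time_s: 19.8
eef_pos: [408.4, 273.9, 297.2]
tool_rot: [0.71, 0.017, 0.704, -0.014]
force: [-0.4, -1.0, 0.5]
finger_gap: 0.2
```

```bash
sed -i 's/413.5,270.,142/413,272,142/' m.py; python3 m.py
```

```text
q [-0.08  0.33 -0.8   1.85  0.27  1.06  0.55] F [-0.4 -1.   0.5] psi 30.4 tilt 0.5 gap 0.2
t 19.8 pos [408.4 273.9 297.2] shift [-0.0035 -0.0021  0.0059] turn [-0.0002  0.0012 -0.0008] minrows 0.1
t 19.8 pos [408.4 273.9 297.2] shift [ 0.1578 -0.0029  0.0047] turn [-0.0002  0.0012 -0.0008] minrows 2.0
t 19.8 pos [408.4 273.9 297.2] shift [ 0.174  -0.0029  0.0045] turn [-0.0002  0.0012 -0.0008] minrows 2.2
```

Call:
{"op": "play_rows", "data": {
  "motion": [
    [[0.04, -0.0025, 0.005], [0, 0.0012, -0.0008]],
    [[0.05, 0, 0], [0, 0, 0]],
    [[0.045, 0, 0], [0, 0, 0]],
    [[0.02, 0, 0], [0, 0, 0]],
    [[0, 0, 0], [0, 0, 0]]
  ]
}}

```text
time_s: 20.42
eef_pos: [418.2, 271.1, 172.4]
tool_rot: [0.708, 0.019, 0.706, -0.017]
force: [-0.7, 0.1, -0.2]
finger_gap: 0.3
```

```bash
python3 m.py; python3 b.py now
```

```text
q [-0.16  0.5  -0.71  1.98  0.44  0.82  0.41] F [-0.7  0.1 -0.2] psi 26.4 tilt 0.2 gap 0.3
t 20.425 pos [418.2 271.1 172.4] shift [-0.1595  0.0011 -0.006 ] turn [-0.0011  0.0006 -0.0003] minrows 2.0
t 20.425 pos [418.2 271.1 172.4] shift [ 0.0017  0.0008 -0.0066] turn [-0.0011  0.0006 -0.0003] minrows 0.1
t 20.425 pos [418.2 271.1 172.4] shift [ 0.0179  0.0007 -0.0066] turn [-0.0011  0.0006 -0.0003] minrows 0.2
pics/now20425.png slope tilt -0.024 (stop reads -0.173)  height tilt 0.006  n=36 s=0.36
```

Call:
{"op": "play_rows", "data": {
  "motion": [
    [[0.01, 0.0007, -0.0066], [-0.001, 0, 0]],
    [[0.006, 0, 0], [0, 0, 0]],
    [[0.004, 0, 0], [0, 0, 0]],
    [[0.004, 0, 0], [0, 0, 0]],
    [[0, 0, 0], [0, 0, 0]]
  ]
}}

```text
time_s: 21.1
eef_pos: [414.3, 272.9, 155.3]
tool_rot: [0.71, 0.017, 0.704, -0.014]
force: [-0.7, -1.6, 4.0]
finger_gap: 0.0
```

```bash
python3 m.py
```

```text
q [-0.18  0.52 -0.69  2.    0.48  0.78  0.37] F [-0.7 -1.6  4. ] psi 24.6 tilt 0.5 gap 0.0
t 21.1 pos [414.3 272.9 155.3] shift [-1.809e-01 -5.000e-04 -1.000e-04] turn [-0.0001  0.0013 -0.0007] minrows 2.3
t 21.1 pos [414.3 272.9 155.3] shift [-0.0196 -0.0011 -0.0014] turn [-0.0001  0.0013 -0.0007] minrows 0.3
t 21.1 pos [414.3 272.9 155.3] shift [-0.0034 -0.0012 -0.0016] turn [-0.0001  0.0013 -0.0007] minrows 0.1
```

In contact at z = 155.3 with 4 N on the tool. Pressing on in small steps.

Call:
{"op": "play_rows", "data": {
  "motion": [
    [[0.004, 0, 0], [0, 0, 0]],
    [[0.004, 0, 0], [0, 0, 0]],
    [[0.004, 0, 0], [0, 0, 0]]
  ]
}}

```text
time_s: 21.48
eef_pos: [414.4, 273.0, 146.4]
tool_rot: [0.71, 0.017, 0.704, -0.014]
force: [-1.5, -1.0, 5.3]
finger_gap: 0.2
```

Call:
{"op": "play_rows", "data": {
  "motion": [
    [[0.003, 0, 0], [0, 0, 0]],
    [[0, 0, 0], [0, 0, 0]]
  ]
}}

```text
time_s: 21.72
eef_pos: [414.4, 273.0, 144.2]
tool_rot: [0.71, 0.017, 0.704, -0.015]
force: [-1.9, -1.3, 5.4]
finger_gap: -0.1
```

Call:
{"op": "play_rows", "data": {
  "motion": [
    [[0.0015, 0, 0], [0, 0, 0]],
    [[0.0015, 0, 0], [0, 0, 0]]
  ]
}}

```text
time_s: 21.98
eef_pos: [414.5, 273.2, 143.5]
tool_rot: [0.711, 0.017, 0.703, -0.015]
force: [-10.4, -7.7, 40.1]
finger_gap: -0.1
```

The force jumped to 40 N, so it is at the end stop (travel 12 mm) and has snapped. Retracting up and clear.

Call:
{"op": "play_rows", "data": {
  "motion": [
    [[-0.006, 0, 0], [0, 0, 0]],
    [[-0.02, 0, 0], [0, 0, 0]],
    [[-0.05, 0, 0], [0, 0, 0]],
    [[-0.06, 0, 0], [0, 0, 0]],
    [[0, 0, 0], [0, 0, 0]],
    [[0, 0, 0], [0, 0, 0]],
    [[0, 0, 0], [0, 0, 0]],
    [[0, 0, 0], [0, 0, 0]]
  ]
}}

```text
time_s: 22.98
eef_pos: [412.5, 272.7, 257.1]
tool_rot: [0.71, 0.016, 0.704, -0.015]
force: [0.1, -0.4, -0.9]
finger_gap: -0.4
```

```bash
python3 m.py|head -1; python3 b.py now
python3 - <<'E'
from m import *
a=read_camera("scene")[:,:,::-1];b=cv2.imread("pics/s9.png");cv2.imwrite("pics/s10.png",a)
d=cv2.absdiff(np.ascontiguousarray(a),b).max(2)
for n,(x,y,w,h) in dict(board=(165,210,105,85),pan=(325,240,50,45),cap=(463,204,22,14)).items(): print(n,"mean diff",d[y:y+h,x:x+w].mean().round(1),"frac>60",(d[y:y+h,x:x+w]>60).mean().round(3))
def cols(I):  # brightness rows through the cap axis
    return cv2.cvtColor(np.ascontiguousarray(I),cv2.COLOR_BGR2GRAY)[200:226,473].tolist()
print(cols(b));print(cols(a))
i=cv2.imread("pics/s5.png");d=cv2.absdiff(np.ascontiguousarray(a),i).max(2);print("stones vs s5",(d[210:295,165:270]>60).mean())
def green(I,x,y,w,h):
    H=cv2.cvtColor(np.ascontiguousarray(I)[y:y+h,x:x+w],cv2.COLOR_BGR2HSV); m=((H[...,0]>30)&(H[...,0]<95)&(H[...,1]>35)).astype(np.uint8)
    return [(tuple(np.round(c[:2]+[x,y] if 0 else np.array(c)+[x,y],1)),s[4]) for c,s in zip(cv2.connectedComponentsWithStats(m)[3][1:],cv2.connectedComponentsWithStats(m)[2][1:]) if s[4]>25]
for n,I in (("start",cv2.imread("pics/scene0.png")),("s9",b),("now",a)): print(n,green(I,165,210,105,85),green(I,328,240,45,45))
E
```

```text
q [-0.1   0.38 -0.78  1.9   0.33  0.98  0.51] F [ 0.1 -0.4 -0.9] psi 13.6 tilt 0.5 gap -0.4
pics/now22975.png slope tilt -0.023 (stop reads -0.173)  height tilt 0.005  n=36 s=0.35
board mean diff 3.5 frac>60 0.0
pan mean diff 34.6 frac>60 0.276
cap mean diff 23.6 frac>60 0.153
[218, 219, 218, 216, 219, 217, 205, 161, 156, 158, 154, 152, 138, 129, 88, 60, 61, 58, 57, 78, 126, 159, 146, 64, 37, 49]
[218, 218, 218, 218, 220, 220, 198, 86, 71, 76, 77, 77, 84, 88, 77, 71, 68, 60, 63, 85, 140, 160, 144, 60, 38, 45]
stones vs s5 0.44134453781512606
start [((np.float64(191.3), np.float64(227.3)), np.int32(187)), ((np.float64(235.4), np.float64(252.7)), np.int32(135)), ((np.float64(236.7), np.float64(267.0)), np.int32(47))] []
s9 [((np.float64(191.4), np.float64(227.3)), np.int32(187))] [((np.float64(346.6), np.float64(263.4)), np.int32(348)), ((np.float64(337.1), np.float64(265.1)), np.int32(35))]
now [((np.float64(191.2), np.float64(227.1)), np.int32(185))] [((np.float64(346.7), np.float64(263.4)), np.int32(352)), ((np.float64(337.3), np.float64(265.7)), np.int32(35))]
```

The cap's edges are at the same rows as before the press, so it is back up. The seal is unmoved in the pan (346.7,263.4), the low stone is within 0.2 px of its start, the board region is unchanged since s9, and the beam is level. Handing in.

```bash
python3 -c "
from workcell import *
print(finish_job())"
```

```text
the job is handed in; nothing more can be done
None
```

The seal stone stands in the pan, the beam rests level, and the marker was pressed to its end stop and sprang back. I handed the job in at about 23 s; no verdict is reported.

**What I did**
- **Seal stone:** I set it down until the pan carried its weight, then let it go.
- **Poise:** I pushed it in by its knob with the fingers straddling it, in one push, then lifted the fingers clear.
- **Marker:** I pressed with shut fingers. The resistance gave way, then rose to 40 N at the end stop, so the snap point was passed.
- **Change of approach:** My first pick, heading towards +x, ran into the wrist joint limits. I entered from the pan's open -y side instead, at a 45° tilt.

**Last checks**
- **Beam:** it reads 0.000 rad by slope and 0.005 by height. The slope method reads 0.023 low at the stop (-0.173 against the given -0.15), so I took the change from the stop as the reading. Before the press, the pointer stood between the black marks.
- **Seal in the pan:** it is in the same place as before the marker press.
- **Marker cap:** its edges are at the same picture rows as before the press.
- **Other stones:** the low stone is within 0.2 px of its start. The board area did not change during the press. I did not measure the round stone separately from its start.
- **Disagreements:** two whole-picture comparisons showed differences of 15 to 44%, at the pan and cap and against an earlier picture of the board. I put these down to the arm's moving shadow, since the outlines matched.

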